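Stir the bead bath and hold its lid at the vent pointer

ROBOT

A 6-joint arm with a two-finger parallel gripper is mounted at the origin on the work surface. World frame = base frame: x ahead of the robot, y to its left, z up, the work surface at z = 0. Lengths are in m, angles in rad, forces in N, time in s.
With the tool pointing down it reaches from about 0.35 to 0.975 m from the base axis. Payload 4.9 kg.
Tool frame: the origin (TCP) lies on the centre line of the jaws, within the pads' length; the fingertips stand manip.tip_reach ahead of it and the grasp point (between the pads) is the TCP (manip.tip_reach is the distance from the TCP to the fingertips, in m); z points along the fingers, y is the line along which they close (so a half turn about z gives the same grasp; the last joint's range is limited). The gripper opens to 85 mm and grips with 20 to 120 N. Pads are 22 mm wide; open, the fingers measure 114 mm over their backs; the gripper's body (76 mm by 85 mm) begins 54 mm behind the grasp point. The pads swing forward as they close: fully open they stand 13 mm farther back than shut.
Start: joints at [1.043, 0.053, 1.613, -0, 1.476, -0.119], TCP at [0.248, 0.573, 0.25] pointing down, gripper open.
Joint ranges: [-3.01, 3.01], [-1.01, 2.22], [0.06, 2.58], [-1.02, 4.17], [0.09, 2.62], [-3.14, 3.14]. Speed limits (rad/s): [2.57, 2.57, 3.14, 3.14, 3.14, 3.14].

INTERFACE

Orientations are given as a unit quaternion [w, x, y, z].
In Python, from plant import manip gives the robot as it stands. The module is installed in compiled form; this text tells all that it offers.
- The arm moves only by the tool move_arm, never from a script. Its argument "rows" is a list of rows, each a list of 7 numbers: the shift along the tool's x, y, z in cm, then the turn, a rotation vector about the tool's x, y, z in degrees, then the opening, from -1 (shut) to 1 (fully open). In form: [[tx, ty, tz, ax, ay, az, jaw], ...]. A call has 1 to 20 rows; each row shifts and turns the commanded pose from where the row before left it, along the tool's axes as they then stand; what a row does not reach is not made up. A row lasts 1/12 s, in which the tool goes at most 41.7 mm and 7.16 degrees, less where a joint would pass 70% of its speed; a pose out of reach is approached as far as the arm can. A call is refused whole if a number of a shift passes 4.17 or a number of a turn 7.16, either way. A call with a gripper value outside its range is refused whole. The fingers move at their own pace and stop on an object; the grip force is fixed at half the most. Time passes only in rows, so rows that do not move let the fingers close. It gives the time, the measured TCP pose, the force, the opening and the grip force at its end, in the units of the state.
- manip.state(): the state, without advancing time (a new reading comes with each control period).
- manip.grab_frame(name): name is "scene" or "top"; returns a dict with "img" (420x560x3 uint8, blue, green, red), "mtx" (3x3 intrinsics, pixels), "R" (3x3) and "t" (3): a world point X has camera coordinates R X + t. Camera axes: x right, y down, z forward; pixel columns grow to the right and rows downward; lengths in m; the calibration is good to about 2 mm. A picture is of the moment at which its call begins. There is no depth.
- manip.job_done(): hands the job in; it is judged then, once.
The state is a dict: "time": time; "joint_pos": joint angles; "joint_vel": joint speeds; "joint_efforts": joint torques, N m; "tool_pos": TCP position; "tool_rot": TCP orientation; "contact_force": force on the tool from outside, world axes, zero at the start; "ft_torque": the same for the moment, N m; "gripper_width": opening from 0.0 (shut) to 1.0 (fully open); "grasp_force": force on a finger pad.
Only numpy, scipy, OpenCV 4.12 (cv2) and the standard library are available. Lean on these libraries where they do the work, as an engineer would, in place of code of your own. Each camera call takes 0.05 s, during which the arm holds its last target. There are 200 camera calls.

TASK

Vent the bead bath: take the stirring rod from its stand, stir the metal beads right round the open well until most of them have clearly left their places, and stand the rod back in its stand without losing a bead. Then lift the bath's spring-shut lid, which has a bar handle, until it is in line with the vent pointer beside it, and finish while still holding it steady there. Leave the pointer and everything else on the bench where they are.

Things in the scene. Friction and masses are not known exactly. Their poses are not given: they have to be found in the camera images.
- bath: The bead bath: a fixed grey laboratory instrument, about 240 x 345 mm, 85 mm high, with a low white front panel (36 mm high). Its left half (+y) holds an open round bead well, its right half a square chamber under an aluminium lid. Origin under its middle, on the bench; x from front to back, y to its left. May be turned up to about 15 degrees.
- well (a point): Centre of the flat floor of the bath's bead well, a round pit 120 mm across and 58 mm deep, open at the top (floor 27 mm, rim 85 mm above the bench). Axes as the bath.
- bead0_center (a point): Centre of one of five alike loose aluminium beads (short round pellets, 20 mm diameter, 16 mm high, 14 g) in the well. At the start they stand on the floor of the well in a ring about 36 mm from its centre; the centre is clear for the rod. Pressed straight outward, a bead jams between rod and wall: move out between two beads and stir with the rod about 45 mm from the centre.
- bead1_center (a point): Centre of one of five alike loose aluminium beads (short round pellets, 20 mm diameter, 16 mm high, 14 g) in the well. At the start they stand on the floor of the well in a ring about 36 mm from its centre; the centre is clear for the rod. Pressed straight outward, a bead jams between rod and wall: move out between two beads and stir with the rod about 45 mm from the centre.
- bead2_center (a point): Centre of one of five alike loose aluminium beads (short round pellets, 20 mm diameter, 16 mm high, 14 g) in the well. At the start they stand on the floor of the well in a ring about 36 mm from its centre; the centre is clear for the rod. Pressed straight outward, a bead jams between rod and wall: move out between two beads and stir with the rod about 45 mm from the centre.
- bead3_center (a point): Centre of one of five alike loose aluminium beads (short round pellets, 20 mm diameter, 16 mm high, 14 g) in the well. At the start they stand on the floor of the well in a ring about 36 mm from its centre; the centre is clear for the rod. Pressed straight outward, a bead jams between rod and wall: move out between two beads and stir with the rod about 45 mm from the centre.
- bead4_center (a point): Centre of one of five alike loose aluminium beads (short round pellets, 20 mm diameter, 16 mm high, 14 g) in the well. At the start they stand on the floor of the well in a ring about 36 mm from its centre; the centre is clear for the rod. Pressed straight outward, a bead jams between rod and wall: move out between two beads and stir with the rod about 45 mm from the centre.
- rod: Steel stirring rod, loose, 170 mm long, 60 g, standing upright in its stand. Origin at the centre of its lower end, z up along the rod. Lowest 30 mm: foot 14 mm in diameter; then a 12 mm shank; top 50 mm (120 to 170 mm from the tip): square black grip 18 x 18 mm, flats facing its own x and y.
- rod_grip (a point): Point on the rod's axis to grip, 147 mm above its tip; axes those of the rod.
- rod_tip (a point): Centre of the rod's lower end.
- stand_hole0 (a point): Centre of the mouth (top) of the hole in the rod stand. The stand is a fixed grey block 70 x 70 mm, 55 mm high, with one round hole 21 mm wide (the rod leans a little in it) and 49 mm deep, in which the rod stands. It is to the left or right of the bath.
- lid: The bath's lid: plate 170 x 164 mm, 8 mm thick, hinged along its back edge. Origin at mid-hinge, 89 mm above the bench. Axes turn with it: y along the hinge to the bath's left, -x towards its front edge, z out of its top. Shut = level; opening lifts the front edge (limit 75 degrees). A spring always pulls it shut: about 4 N at the bar to start, 5 to 6 N at the marked angle.
- lid_edge (a point): Front right corner of the lid, on the side next to the pointer, 170 mm from the hinge; axes as the lid.
- lid_bar (a point): The lid's handle: a round bar (it can turn in the fingers), 12 mm thick, 110 mm long, parallel to the hinge, held by posts at its ends (92 mm clear between) 55 mm in front of the lid's edge (49 mm clear gap: open the fingers 60 mm at most). Level with the lid: shut, 89 mm above the bench, 53 mm above the front panel. This point is mid-bar, 225 mm from the hinge, axes as the lid.
- pointer (a joint): Angle in rad above level at which the vent pointer is set; a lid opened by the same angle is in line with it. Somewhere between 0.40 and 0.65; stays where it is.
- pointer_tip (a point): Outer end of the vent pointer: a steel arm 150 mm long with a small dark knob at its end, pivoted on the lid's hinge line just outside the lid's right edge and rising above the shut lid, beside a fixed arc with ticks (arc and its post reach 192 mm above the bench: carry the rod over or round them). -x points along the arm from hinge to tip.
- dropper_a: Bystander: small amber dropper bottle with white cap, 24 mm across, 72 mm high, in front of the bath. Origin under its centre.
- dropper_b: Bystander: the same kind of dropper bottle, left of the bath.
- petri: Bystander: closed amber dish 80 mm across, 16 mm high, in front of the bath. Origin under its centre.
- jar: Bystander: glass jar 68 mm across, 80 mm high, right of the bath. Origin under its centre.
- magnifier: Bystander: round magnifier 70 mm across, 8 mm thick, with a steel handle, lying at the right. Origin under the lens centre.
Things that resemble listed ones, but are neither listed nor needed, are in the scene too. There is more than one size of the rod; the one meant has the size given above. What is shaped like the part that bears stand_hole0 but purple is not meant.

How it is judged:
On the way, in this order (a step that is already met when the one before it is completed fails the run):
1. the held rod is down in the well and at least four of the five beads are more than 15 mm from where they started (contact force between the fingers and rod above 0.5 N and horizontal distance between rod_tip and well below 0.06 m and z of rod_tip in the frame of well below 0.02 m and (distance of each of bead0_center, bead1_center, bead2_center, bead3_center from where it was at the start of the episode above 0.015 m or distance of each of bead0_center, bead1_center, bead2_center, bead4_center from where it was at the start of the episode above 0.015 m or distance of each of bead0_center, bead1_center, bead3_center, bead4_center from where it was at the start of the episode above 0.015 m or distance of each of bead0_center, bead2_center, bead3_center, bead4_center from where it was at the start of the episode above 0.015 m or distance of each of bead1_center, bead2_center, bead3_center, bead4_center from where it was at the start of the episode above 0.015 m)), for 0.1 s.
2. the rod stands in its stand again and is let go (horizontal distance between rod_tip and stand_hole0 below 0.012 m and z of rod_tip in the frame of stand_hole0 below -0.035 m and angle between rod's own z axis and vertical below 0.25 rad and not (contact force between the fingers and rod above 0.1 N)), for 0.3 s.
3. the lid is held by the fingers in line with the pointer (angle between the x axis of lid_edge and the x axis of pointer_tip, either way round below 0.08 rad and contact force between the fingers and lid above 1 N), for 0.2 s.
At the end, for the whole second after the job is handed in: The fingers hold the lid (more than 1 N) with the lid within 0.08 rad (4.5 degrees) of the pointer and still; the rod stands in its stand (tip at least 35 mm down the hole, not touching the lid); all five beads are in the well (all of step 3 and angular speed of lid below 0.1 rad/s and contact force between rod and lid below 0.1 N and horizontal distance between rod_tip and stand_hole0 below 0.012 m and z of rod_tip in the frame of stand_hole0 below -0.035 m and angle between rod's own z axis and vertical below 0.25 rad and horizontal distance between each of bead0_center, bead1_center, bead2_center, bead3_center, bead4_center and well below 0.06 m and height (world z) of each of bead0_center, bead1_center, bead2_center, bead3_center, bead4_center below 0.085 m); the arm keeps its last pose, push and grip.
It fails at once if a bead leaves the well (not (horizontal distance between bead0_center and well below 0.06 m) or not (horizontal distance between bead1_center and well below 0.06 m) or not (horizontal distance between bead2_center and well below 0.06 m) or not (horizontal distance between bead3_center and well below 0.06 m) or not (horizontal distance between bead4_center and well below 0.06 m) or not (height (world z) of bead0_center below 0.085 m) or not (height (world z) of bead1_center below 0.085 m) or not (height (world z) of bead2_center below 0.085 m) or not (height (world z) of bead3_center below 0.085 m) or not (height (world z) of bead4_center below 0.085 m)).
It fails at once if the vent pointer is shifted by more than 10 mm (distance of pointer_tip from where it was at the start of the episode above 0.01 m).
It fails at once if a bystander is pushed more than 30 mm or knocked over (distance of any of dropper_a, dropper_b, petri, jar, magnifier from where it was at the start of the episode above 0.03 m or angle between any of dropper_a, dropper_b, petri, jar, magnifier's own z axis and vertical above 0.6 rad).
It also fails if it takes over 72 s, if anything falls off the work surface, if the arm or the gripper's body presses on something with over 40 N, if the wrist force passes 120 N, or if a joint passes its speed limit or range.

## Working session

There is one attempt and no reset: what is moved stays moved. The work goes in short steps, Python scripts to look and compute and a tool call to move; the robot and the scene stay as the last step left them, time stands still between calls to the robot, and variables do not carry over. Pictures are saved under pics/ and viewed, at most 10 in all, crops included, and the job is handed in when it is done.

Besides the shell and the picture viewer there is one more tool, called after "Call:" by a JSON object that holds its "fn" and its "kwargs", one argument or row to a line. move_arm: Moves the arm, as the interface text tells. Its arguments: {"type":"object","properties":{"rows":{"type":"array","items":{"type":"array","items":{"type":"number"}}}},"required":["rows"]}

```bash
mkdir -p pics; python3 - <<'E'
from plant import manip
import cv2,numpy as np,pickle
d={}
for n in("scene","top"):
    f=manip.grab_frame(n);d[n]=f
    cv2.imwrite(f"pics/{n}0.png",cv2.resize(f["img"],(800,600),interpolation=cv2.INTER_CUBIC))
    print(n,f["mtx"].tolist(),np.round(f["R"],4).tolist(),f["t"])
pickle.dump(d,open("f0.pkl","wb"))
print(manip.state(),manip.tip_reach)
E
```

```text
scene [[493.8541787066234, 0.0, 277.44433606123715], [0.0, 493.8541787066234, 213.37842138464327], [0.0, 0.0, 1.0]] [[-0.8904, 0.4549, 0.0145], [0.2683, 0.5504, -0.7906], [-0.3676, -0.7001, -0.6122]] [ 0.50571033 -0.06262472  1.87661042]
top [[460.37257936165025, 0.0, 276.229410564903], [0.0, 460.37257936165025, 209.20756225317712], [0.0, 0.0, 1.0]] [[-0.0087, -0.9997, 0.0208], [-0.9985, 0.0075, -0.0545], [0.0543, -0.0212, -0.9983]] [-0.01352173  0.54621742  1.57587556]
{'time': 0.1, 'joint_pos': array([ 1.04301592e+00,  5.33638826e-02,  1.61416807e+00,  1.07530633e-05,
        1.47601028e+00, -1.19006539e-01]), 'joint_vel': array([-1.28833803e-03,  1.00668747e-03, -3.49642658e-03, -8.23735810e-05,
        2.81859032e-04, -1.33638229e-04]), 'joint_efforts': array([ 1.38073792e-04, -3.94904780e+01, -3.71364033e+01, -1.32350592e-04,
        3.89972629e-03,  9.36348471e-06]), 'tool_pos': array([0.24815745, 0.57304005, 0.24913384]), 'tool_rot': array([-3.14848624e-04,  2.02967300e-01,  9.79185031e-01, -9.22557320e-04]), 'contact_force': array([-0.40647093, -0.88388456, -0.78382818]), 'ft_torque': array([-0.00626321,  0.03741044, -0.0359197 ]), 'grasp_force': 0.0, 'gripper_width': 1.0029204357932378} 0.019
```

View pics/scene0.png

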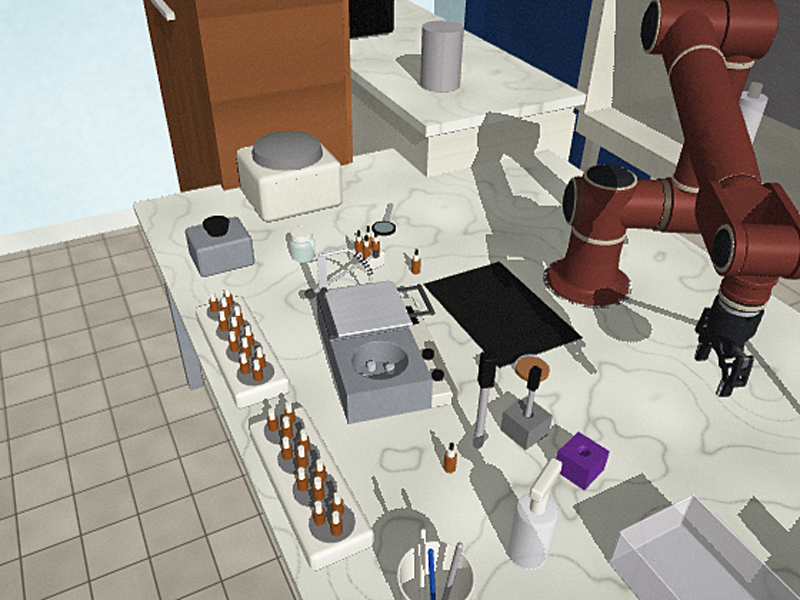

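View pics/top0.png

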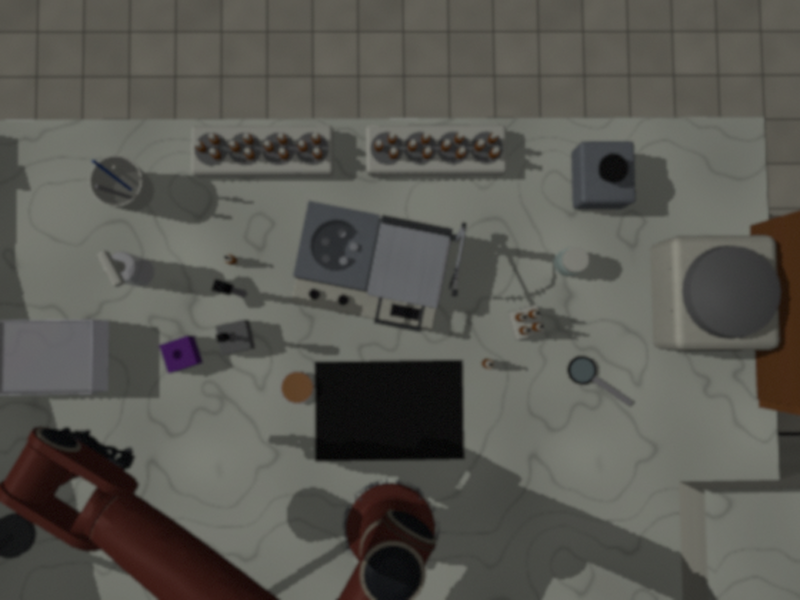

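```bash
python3 - <<'E'
import cv2,pickle
d=pickle.load(open("f0.pkl","rb"))
def c(n,x,y,w,h,s,o):
    im=d[n]["img"][y:y+h,x:x+w]; im=cv2.resize(im,None,fx=s,fy=s,interpolation=cv2.INTER_CUBIC)
    if n=="top": im=cv2.convertScaleAbs(im,alpha=1.6,beta=10)
    for k in range(0,w,20): cv2.putText(im,str(x+k),(k*s,10),0,.35,(0,0,255),1);cv2.line(im,(k*s,12),(k*s,18),(0,0,255),1)
    for k in range(0,h,20): cv2.putText(im,str(y+k),(0,k*s+4),0,.35,(0,0,255),1)
    cv2.imwrite("pics/"+o,im)
c("scene",300,240,130,95,6,"A.png")
c("scene",205,165,130,98,6,"B.png")
c("top",140,130,200,148,4,"C.png")
E
```

```text
(no output)
```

View pics/A.png

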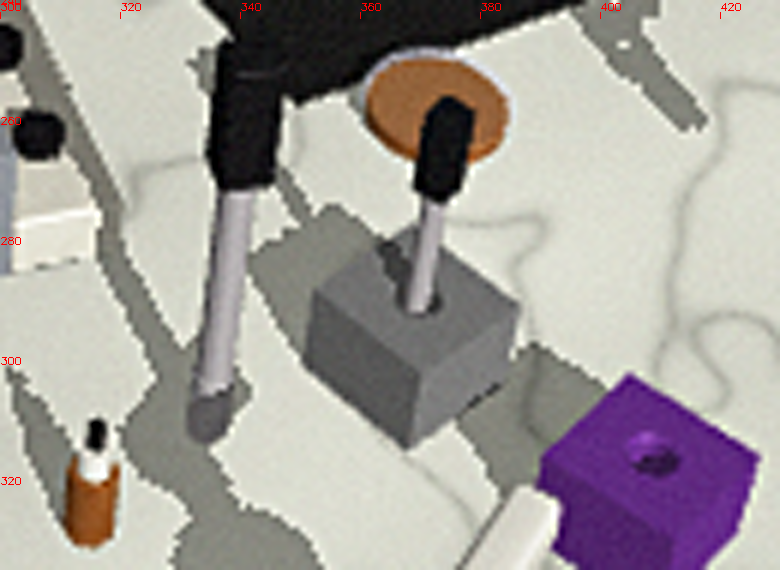

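View pics/B.png

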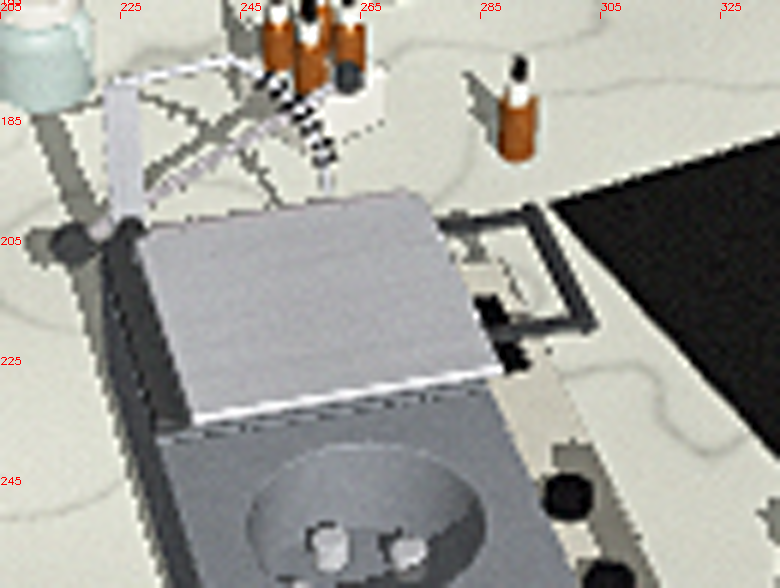

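View pics/C.png

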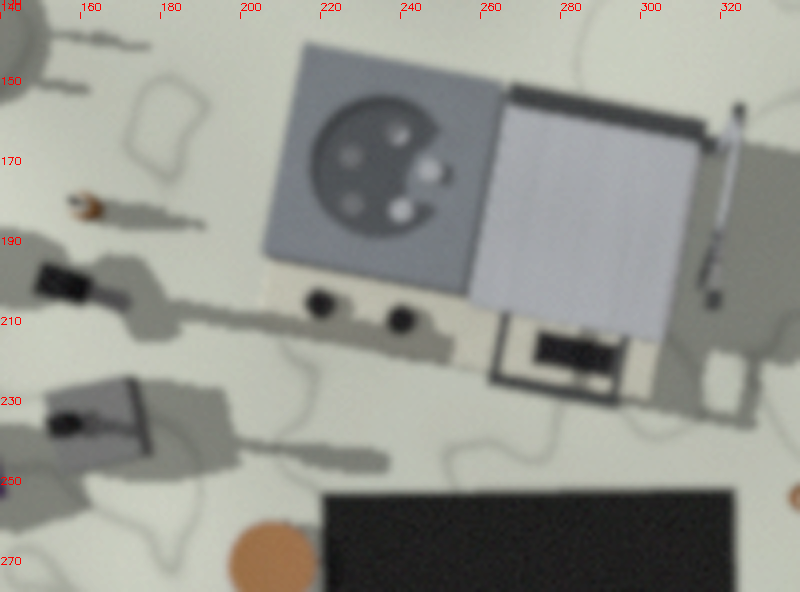

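```bash
cat > h.py <<'E'
import numpy as np,pickle,cv2
D=pickle.load(open("f0.pkl","rb"))
def onz(n,p,z,D=D):
    f=D[n];R=f["R"];C=-R.T@f["t"];d=R.T@np.linalg.solve(f["mtx"],[p[0],p[1],1.]);return C+d*(z-C[2])/d[2]
def proj(n,X,D=D):
    f=D[n];c=f["mtx"]@(f["R"]@np.array(X)+f["t"]);return c[:2]/c[2]
def tri(ps,pt,D=D):
    P=[D[n]["mtx"]@np.c_[D[n]["R"],D[n]["t"]] for n in("scene","top")]
    X=cv2.triangulatePoints(P[0],P[1],np.array(ps,float),np.array(pt,float))[:,0];return X[:3]/X[3]
def A(x,y):return 300+x/6-.4,240+y/6-.4
def B(x,y):return 205+x/6-.4,165+y/6-.4
def Cc(x,y):return 140+x/4-.4,130+y/4-.4
E
python3 - <<'E'
from h import *
np.set_printoptions(precision=4,suppress=True)
print("stand scene",[onz("scene",A(*p),.055)[:2] for p in[(315,290),(420,373),(520,305),(415,228)]])
print("hole",onz("scene",A(420,300),.055))
print("stand top",[onz("top",Cc(*p),.055)[:2] for p in[(47,392),(133,377),(150,455),(62,475)]])
print("bath top corners",[onz("top",Cc(*p),.085)[:2] for p in[(303,44),(265,254)]])
print("lid fl fr br",[onz("top",Cc(*p),.093)[:2] for p in[(467,303),(663,341),(703,140),(510,100)]])
print("lid scene fl,fr,br,bl",[onz("scene",B(*p),.093)[:2] for p in[(500,372),(437,217),(405,190)]], onz("scene",B(192,418),.093)[:2],onz("scene",B(140,232),.093)[:2])
print("well top",onz("top",Cc(382,166),.085)[:2],"scene",onz("scene",B(366,525),.085)[:2])
print("bar top",[onz("top",Cc(*p),.089)[:2] for p in[(492,380),(616,404)]],"scene",[onz("scene",B(*p),.089)[:2] for p in[(592,323),(535,209)]])
print("beads",[onz("top",Cc(*p),.043)[:2] for p in[(399,133),(430,172),(401,210),(352,203),(351,156)]])
print("rod top tri",tri(A(452,103),Cc(60,425)),"scene z.17",onz("scene",A(452,103),.175))
print("big rod top",tri(A(250,45),Cc(48,280)),"foot",onz("scene",A(208,432),0))
print("knob",tri(B(348,77),Cc(713,300)),"pivot",tri(B(75,243),Cc(738,108)))
for n,p,z in[("dropA",Cc(795,497),.07),("petri",Cc(272,563),.016),("dropB",Cc(85,205),.07),("mat r",Cc(735,490),0)]:print(n,onz("top",p,z)[:2])
E
```

```text
stand scene [array([0.5005, 0.3388]), array([0.4862, 0.4048]), array([0.4179, 0.3905]), array([0.4329, 0.3257])]
hole [0.459  0.3665 0.055 ]
stand top [array([0.4855, 0.4009]), array([0.4974, 0.3294]), array([0.4322, 0.3151]), array([0.4162, 0.3881])]
bath top corners [array([0.772 , 0.1838]), array([0.5973, 0.2153])]
lid fl fr br [array([0.555 , 0.0489]), array([ 0.5225, -0.1119]), array([ 0.6887, -0.1471]), array([0.7229, 0.0123])]
lid scene fl,fr,br,bl [array([0.5584, 0.052 ]), array([ 0.5251, -0.0869]), array([ 0.5297, -0.1184])] [0.7205 0.0148] [ 0.6824 -0.1475]
well top [0.6697 0.1187] scene [0.6715 0.1212]
bar top [array([0.4917, 0.0289]), array([ 0.4712, -0.0729])] scene [array([0.4909, 0.0324]), array([ 0.4684, -0.074 ])]
beads [array([0.7037, 0.107 ]), array([0.6702, 0.0808]), array([0.6378, 0.1056]), array([0.644 , 0.1471]), array([0.6842, 0.1478])]
rod top tri [0.4573 0.3608 0.1775] scene z.17 [0.4548 0.3591 0.175 ]
big rod top [0.5658 0.3518 0.2479] foot [0.5643 0.3526 0.    ]
knob [ 0.5521 -0.1462  0.1607] pivot [ 0.7146 -0.1767  0.0769]
dropA [ 0.3928 -0.2223]
petri [0.3385 0.2185]
dropB [0.6406 0.3667]
mat r [ 0.3963 -0.1809]
```

```bash
cat >> h.py <<'E'
def shift(st,target,az=0.):
    "tool-frame shift (cm) from measured TCP pose to world target"
    from scipy.spatial.transform import Rotation as Ro
    q=st["tool_rot"];R=Ro.from_quat([q[1],q[2],q[3],q[0]]).as_matrix()
    return np.round(R.T@(np.array(target)-st["tool_pos"])*100,2),np.round(R,3)
E
python3 - <<'E'
from h import *
from scipy.optimize import minimize
im=D["scene"]["img"][250:276,362:386].max(2)
print(im.min(),np.percentile(im,[5,20,50]))
m=(im<60).astype(float)
res=[]
for yaw in range(0,90,6):
    a=np.radians(yaw);best=None
    for dx in np.arange(-.006,.0061,.002):
      for dy in np.arange(-.006,.0061,.002):
       for lx in(-.05,0,.05):
        for ly in(-.05,0,.05):
         P=[]
         for z in(-.05,0):
          for u,v in((1,1),(1,-1),(-1,-1),(-1,1)):
            x,y=.009*(u*np.cos(a)-v*np.sin(a)),.009*(u*np.sin(a)+v*np.cos(a))
            P.append((proj("scene",(.4573+dx+x+lx*z,.3608+dy+y+ly*z,.1765+z))-[361.5,249.5])*8)
         M=np.zeros((26*8,24*8),np.uint8);cv2.fillConvexPoly(M,cv2.convexHull(np.int32(P)),1)
         M=cv2.resize(M.astype(np.float32),(24,26),interpolation=cv2.INTER_AREA)
         e=np.abs(M-m).sum()
         if best is None or e<best[0]:best=(round(float(e),2),yaw,dx,dy,lx,ly)
    print(best)
E
```

```text
0 [ 15.   52.8 150.5]
(27.77, 0, np.float64(0.004), np.float64(0.004), 0.05, 0.05)
(27.42, 6, np.float64(0.004), np.float64(0.004), 0.05, 0.05)
(25.48, 12, np.float64(0.004), np.float64(0.004), 0.05, 0.05)
(22.91, 18, np.float64(0.004), np.float64(0.004), 0.05, 0.05)
(20.38, 24, np.float64(0.002), np.float64(0.004), 0, 0.05)
(17.58, 30, np.float64(0.002), np.float64(0.004), 0, 0.05)
(18.02, 36, np.float64(0.002), np.float64(0.004), 0, 0.05)
(23.48, 42, np.float64(0.002), np.float64(0.004), 0, 0.05)
(25.41, 48, np.float64(0.0), np.float64(0.004), -0.05, 0.05)
(21.48, 54, np.float64(0.002), np.float64(0.004), 0, 0.05)
(20.42, 60, np.float64(0.002), np.float64(0.004), 0, 0.05)
(22.36, 66, np.float64(0.002), np.float64(0.004), 0, 0.05)
(24.45, 72, np.float64(0.002), np.float64(0.002), 0.05, 0.05)
(27.28, 78, np.float64(0.004), np.float64(0.004), 0.05, 0.05)
(27.95, 84, np.float64(0.004), np.float64(0.004), 0.05, 0.05)
```

```bash
python3 - <<'E'
from h import *
a=D["scene"]["img"][252:278,364:384];b=D["top"]["img"][226:246,145:175]
a=cv2.resize(np.clip(a.astype(float)*4,0,255).astype(np.uint8),None,fx=18,fy=18,interpolation=cv2.INTER_CUBIC)
b=cv2.resize(np.clip(b.astype(float)*2.5,0,255).astype(np.uint8),None,fx=14,fy=14,interpolation=cv2.INTER_CUBIC)
H=np.zeros((468,780,3),np.uint8);H[:,:360]=a;H[:280,360:780]=b;cv2.imwrite("pics/grip.png",H)
print(D["scene"]["img"][254:276,366:382].max(2))
E
```

```text
[[147 150 145 141 146 146 152 151 147 147 144 151 151 147 145 140]
 [147 145 148 148 146 150 148 150 152 152 151 154 142 148 144 142]
 [150 148 142 148 149 156 156  59  22  31 110 157 155 148 149 150]
 [150 143 152 154 157 155  63  19  20  18  20  73 158 152 150 152]
 [151 142 145 150 154  66  19  29  16  15  14  17  31 113 155 145]
 [144 149 148 155 118  11  16  25  20  22  25  22  20 119 155 149]
 [151 152 150 160 111  13  19  15  28  25  20  21  15 134 159 150]
 [149 149 151 163  26   8  21  21  21  21  25  13  31 168 149 151]
 [143 151 153 166  32  10  24  19  21  22  27  15  45 162 149 146]
 [136 153 157 164  13  19  21  17  19  19  18  17  58 163 149 170]
 [102 128 153 125   6  21  21  14  20  24  24  23 139 185 183 149]
 [130 121 120 104  11  16  23  15  16  28  18  14 137 167 147 158]
 [235 175 142  56  10  15  28  22  20  24  14  31 167 165 195 240]
 [221 234 255  48   8  16  20  19  17  16  14  73 206 240 233 226]
 [219 226 250  40  10  17  23  21  23  25  13  78 253 232 227 220]
 [216 230 241   0   6  29  15  20  22  20  14 135 239 224 219 218]
 [218 223 172   0   4  19  25  18  21  15  18 205 230 224 225 222]
 [219 228 177  24  11  12  22  17  20  14  54 247 230 223 222 221]
 [218 221 235 193  55  19   6   0  14  99 197 235 227 221 221 220]
 [219 222 227 242 111 107  51  28  85 255 235 230 223 221 223 222]
 [220 220 222 239 103 153 193 145 185 236 226 227 221 221 224 224]
 [220 224 223 232  75 152 178 187 214 228 220 221 221 217 222 214]]
```

View pics/grip.png

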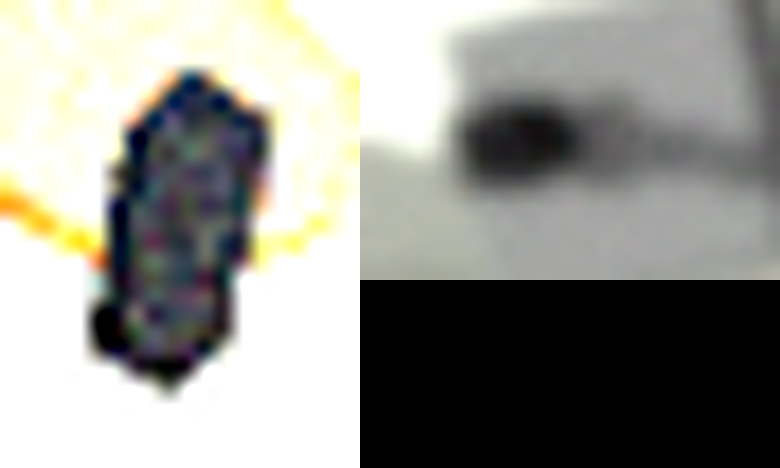

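Call:
{"fn": "move_arm", "kwargs": {
  "rows": [
    [0, 0, 0, 0, 0, -7.1, 1],
    [0, 0, 0, 0, 0, -7.1, 1],
    [0, 0, 0, 0, 0, -7.1, 1],
    [0, 0, 0, 0, 0, -7.1, 1],
    [0, 0, 0, 0, 0, -7, 1],
    [-1.62, -2.5, 0, 0, 0, 0, 1],
    [-1.62, -2.5, 0, 0, 0, 0, 1],
    [-1.62, -2.5, 0, 0, 0, 0, 1],
    [-1.62, -2.5, 0, 0, 0, 0, 1],
    [-1.62, -2.5, 0, 0, 0, 0, 1],
    [-1.62, -2.5, 0, 0, 0, 0, 1],
    [-1.62, -2.5, 0, 0, 0, 0, 1],
    [-1.62, -2.5, 0, 0, 0, 0, 1],
    [-1.62, -2.5, 0, 0, 0, 0, 1],
    [-1.62, -2.5, 0, 0, 0, 0, 1],
    [0, 0, 0, 0, 0, 0, 1],
    [0, 0, 0, 0, 0, 0, 1]
  ]
}}

```text
time: 1.52
tool_pos: [0.4594, 0.3614, 0.2497]
tool_rot: [-0.001, -0.103, 0.995, -0.0]
contact_force: [-0.6, 0.8, 0.2]
gripper_width: 0.997
grasp_force: 0.0
```

```bash
python3 - <<'E'
from h import *;from plant import manip
s=manip.state();print(s["time"],s["tool_pos"],s["joint_pos"],*shift(s,(.4585,.362,.1535)))
f=manip.grab_frame("top");g=manip.grab_frame("scene");pickle.dump({"top":f,"scene":g},open("f1.pkl","wb"))
E
```

```text
1.5167 [0.45939435 0.36143731 0.24967215] [ 5.39205270e-01 -4.17380386e-02  1.70876319e+00  2.99063718e-04
  1.47570343e+00 -1.23788088e+00] [0.06 0.07 9.62] [[-0.979 -0.205 -0.001]
 [-0.205  0.979 -0.   ]
 [ 0.001 -0.    -1.   ]]
```

Call:
{"fn": "move_arm", "kwargs": {
  "rows": [
    [0.06, 0.07, 1.92, 0, 0, 0, 1],
    [0, 0, 1.92, 0, 0, 0, 1],
    [0, 0, 1.92, 0, 0, 0, 1],
    [0, 0, 1.92, 0, 0, 0, 1],
    [0, 0, 1.92, 0, 0, 0, 1],
    [0, 0, 0, 0, 0, 0, 1],
    [0, 0, 0, 0, 0, 0, 0],
    [0, 0, 0, 0, 0, 0, -0.5],
    [0, 0, 0, 0, 0, 0, -1],
    [0, 0, 0, 0, 0, 0, -1],
    [0, 0, 0, 0, 0, 0, -1],
    [0, 0, 0, 0, 0, 0, -1],
    [0, 0, 0, 0, 0, 0, -1],
    [0, 0, 0, 0, 0, 0, -1]
  ]
}}

```text
time: 2.78
tool_pos: [0.4587, 0.3635, 0.1556]
tool_rot: [0.001, -0.104, 0.995, 0.001]
contact_force: [0.4, 0.9, 5.0]
gripper_width: 0.2
grasp_force: 58.7
```

Call:
{"fn": "move_arm", "kwargs": {
  "rows": [
    [0, 0, -1, 0, 0, 0, -1],
    [0, 0, -1.5, 0, 0, 0, -1],
    [0, 0, -1.5, 0, 0, 0, -1],
    [0, 0, -1.5, 0, 0, 0, -1],
    [0, 0, -1.5, 0, 0, 0, -1],
    [0, 0, -1.5, 0, 0, 0, -1],
    [0, 0, -1.5, 0, 0, 0, -1],
    [0, 0, -1.0, 0, 0, 0, -1],
    [0, 0, 0, 0, 0, 0, -1],
    [0, 0, 0, 0, 0, 0, -1]
  ]
}}

```text
time: 3.62
tool_pos: [0.4582, 0.3631, 0.2646]
tool_rot: [0.0, -0.104, 0.995, 0.0]
contact_force: [0.8, 0.1, -0.6]
gripper_width: 0.203
grasp_force: 58.5
```

```bash
python3 - <<'E'
from h import *;from plant import manip
s=manip.state();print(s["time"],s["tool_pos"],s["grasp_force"])
D2={n:manip.grab_frame(n) for n in("top","scene")};pickle.dump(D2,open("f2.pkl","wb"))
tp=s["tool_pos"];p=proj("scene",tp-[0,0,.147]);q=proj("top",tp-[0,0,.147]);print(p,q, proj("scene",tp))
def crop(n,c,w,h,sc):
    x,y=int(c[0]-w/2),int(c[1]-h/2);im=cv2.resize(D2[n]["img"][y:y+h,x:x+w],None,fx=sc,fy=sc,interpolation=cv2.INTER_CUBIC)
    print(n,x,y,sc);return im
a=crop("scene",p+[0,-12],64,90,6);b=crop("top",q,64,90,6)
cv2.imwrite("pics/tip.png",np.hstack([a,cv2.convertScaleAbs(b,alpha=2)]))
E
```

```text
3.6167 [0.45815491 0.36310406 0.26460154] 58.502726554870605
[372.00962093 273.12045658] [158.27819286 235.754596  ] [379.41211017 232.85824029]
scene 340 216 6
top 126 190 6
```

View pics/tip.png

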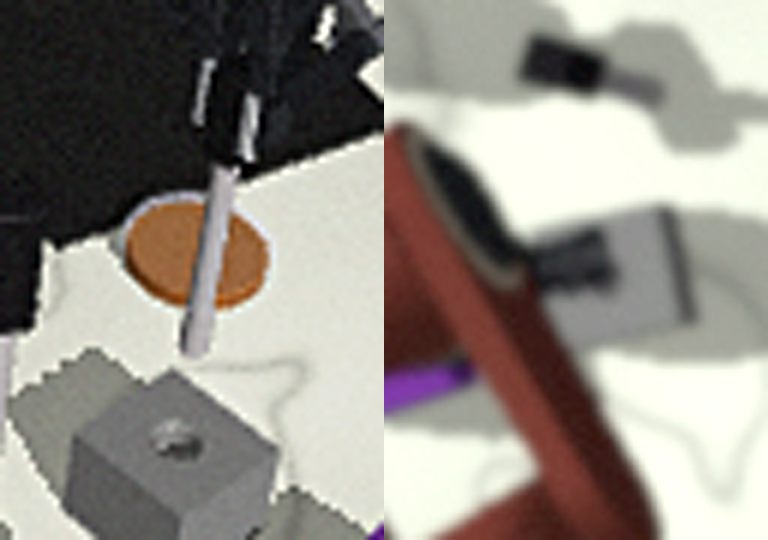

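Call:
{"fn": "move_arm", "kwargs": {
  "rows": [
    [0.62, -2.97, 0, 0, 0, 0, -1],
    [0.62, -2.97, 0, 0, 0, 0, -1],
    [0.62, -2.97, 0, 0, 0, 0, -1],
    [0.62, -2.97, 0, 0, 0, 0, -1],
    [0.62, -2.97, 0, 0, 0, 0, -1],
    [0.62, -2.97, 0, 0, 0, 0, -1],
    [0.62, -2.97, 0, 0, 0, 0, -1],
    [0.62, -2.97, 0, 0, 0, 0, -1],
    [-2.95, -0.63, 0, 0, 0, 0, -1],
    [-2.95, -0.63, 0, 0, 0, 0, -1],
    [-2.95, -0.63, 0, 0, 0, 0, -1],
    [-2.95, -0.63, 0, 0, 0, 0, -1],
    [-2.95, -0.63, 0, 0, 0, 0, -1],
    [-2.95, -0.63, 0, 0, 0, 0, -1],
    [-2.95, -0.63, 0, 0, 0, 0, -1],
    [0, 0, 0, 0, 0, 0, -1],
    [0, 0, 0, 0, 0, 0, -1]
  ]
}}

```text
time: 5.13
tool_pos: [0.67, 0.1198, 0.2612]
tool_rot: [-0.002, -0.104, 0.995, 0.0]
contact_force: [-0.5, -0.2, -1.0]
gripper_width: 0.204
grasp_force: 59.0
```

```bash
python3 - <<'E'
from h import *;from plant import manip
print("hole",onz("scene",(369.1,288.9),.055))
s=manip.state();print(s["time"],s["tool_pos"],s["joint_pos"],*shift(s,(.6695,.119,.180)))
D2={"scene":manip.grab_frame("scene")};tp=s["tool_pos"]
p=proj("scene",tp-[0,0,.147]);print(p)
x,y=int(p[0])-50,int(p[1])-35
im=cv2.resize(D2["scene"]["img"][y:y+80,x:x+100],None,fx=7,fy=7,interpolation=cv2.INTER_CUBIC)
# overlay predicted well rim & floor ring
for z,r,cc in((.085,.06,(0,0,255)),(.027,.06,(0,255,0))):
    P=np.array([(proj("scene",(.6695+r*np.cos(t),.119+r*np.sin(t),z))-[x-.5,y-.5])*7 for t in np.linspace(0,6.28,60)]);cv2.polylines(im,[np.int32(P)],True,cc,1)
for k,(bx,by) in enumerate([(.7037,.107),(.6702,.0808),(.6378,.1056),(.644,.1471),(.6842,.1478)]):
    q=(proj("scene",(bx,by,.043))-[x-.5,y-.5])*7;cv2.circle(im,tuple(np.int32(q)),4,(255,0,0),-1)
cv2.imwrite("pics/well.png",im);print(x,y)
E
```

```text
hole [0.45868364 0.36364099 0.055     ]
5.1333 [0.67004452 0.11982796 0.261183  ] [ 6.77326582e-02  1.78429557e-01  1.45875629e+00  1.53780125e-05
  1.50927713e+00 -1.71165467e+00] [ 0.03 -0.08  8.12] [[-0.978 -0.207 -0.005]
 [-0.207  0.978 -0.   ]
 [ 0.005  0.001 -1.   ]]
[265.81946487 244.42632434]
215 209
```

View pics/well.png

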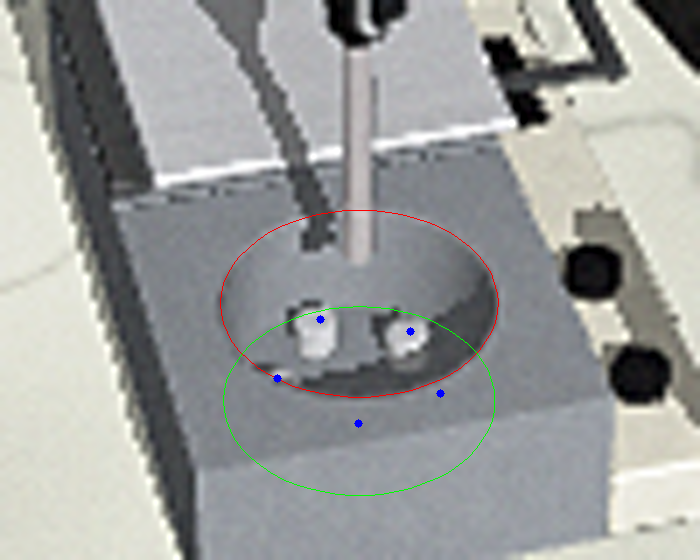

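Call:
{"fn": "move_arm", "kwargs": {
  "rows": [
    [0.12, -0.11, 1.5, 0, 0, 0, -1],
    [0, 0, 1.5, 0, 0, 0, -1],
    [0, 0, 1.5, 0, 0, 0, -1],
    [0, 0, 1.5, 0, 0, 0, -1],
    [0, 0, 1.2, 0, 0, 0, -1],
    [0, 0, 0.9, 0, 0, 0, -1],
    [0, 0, 0, 0, 0, 0, -1],
    [-0.1, 0.74, 0, 0, 0, 0, -1],
    [-0.1, 0.74, 0, 0, 0, 0, -1],
    [-0.1, 0.74, 0, 0, 0, 0, -1],
    [-0.1, 0.74, 0, 0, 0, 0, -1],
    [-0.1, 0.74, 0, 0, 0, 0, -1],
    [-0.1, 0.74, 0, 0, 0, 0, -1],
    [0, 0, 0, 0, 0, 0, -1]
  ]
}}

```text
time: 6.35
tool_pos: [0.6656, 0.1653, 0.1836]
tool_rot: [0.0, -0.105, 0.994, 0.0]
contact_force: [-0.3, -0.1, -1.1]
gripper_width: 0.206
grasp_force: 58.9
```

```bash
python3 - <<'E'
from h import *;from plant import manip
s=manip.state();print(s["time"],s["tool_pos"],shift(s,(.666,.1633,.180))[0],s["contact_force"])
p=np.radians(98-10*np.arange(37));P=4.5*np.c_[np.cos(p),np.sin(p)]
print(np.round(np.diff(P,axis=0),2).tolist())
E
```

```text
6.35 [0.66557697 0.16529442 0.18361556] [ 0.   -0.2   0.36] [-0.2891967  -0.08736325 -1.11859115]
[[0.78, 0.04], [0.78, -0.1], [0.75, -0.23], [0.7, -0.36], [0.63, -0.47], [0.53, -0.57], [0.43, -0.66], [0.31, -0.72], [0.18, -0.76], [0.04, -0.78], [-0.1, -0.78], [-0.23, -0.75], [-0.36, -0.7], [-0.47, -0.63], [-0.57, -0.53], [-0.66, -0.43], [-0.72, -0.31], [-0.76, -0.18], [-0.78, -0.04], [-0.78, 0.1], [-0.75, 0.23], [-0.7, 0.36], [-0.63, 0.47], [-0.53, 0.57], [-0.43, 0.66], [-0.31, 0.72], [-0.18, 0.76], [-0.04, 0.78], [0.1, 0.78], [0.23, 0.75], [0.36, 0.7], [0.47, 0.63], [0.57, 0.53], [0.66, 0.43], [0.72, 0.31], [0.76, 0.18]]
```

Call:
{"fn": "move_arm", "kwargs": {
  "rows": [
    [0, -0.18, 0.3, 0, 0, 0, -1],
    [0.78, 0.04, 0, 0, 0, 0, -1],
    [0.78, -0.1, 0, 0, 0, 0, -1],
    [0.75, -0.23, 0, 0, 0, 0, -1],
    [0.7, -0.36, 0, 0, 0, 0, -1],
    [0.63, -0.47, 0, 0, 0, 0, -1],
    [0.53, -0.57, 0, 0, 0, 0, -1],
    [0.43, -0.66, 0, 0, 0, 0, -1],
    [0.31, -0.72, 0, 0, 0, 0, -1],
    [0.18, -0.76, 0, 0, 0, 0, -1],
    [0.04, -0.78, 0, 0, 0, 0, -1],
    [-0.1, -0.78, 0, 0, 0, 0, -1],
    [-0.23, -0.75, 0, 0, 0, 0, -1],
    [-0.36, -0.7, 0, 0, 0, 0, -1],
    [-0.47, -0.63, 0, 0, 0, 0, -1],
    [-0.57, -0.53, 0, 0, 0, 0, -1],
    [-0.66, -0.43, 0, 0, 0, 0, -1],
    [-0.72, -0.31, 0, 0, 0, 0, -1],
    [-0.76, -0.18, 0, 0, 0, 0, -1]
  ]
}}

```text
time: 7.93
tool_pos: [0.6716, 0.0752, 0.1799]
tool_rot: [-0.002, -0.105, 0.994, 0.005]
contact_force: [-5.0, 8.2, 2.0]
gripper_width: 0.204
grasp_force: 61.1
```

Call:
{"fn": "move_arm", "kwargs": {
  "rows": [
    [-0.78, -0.04, 0, 0, 0, 0, -1],
    [-0.78, 0.1, 0, 0, 0, 0, -1],
    [-0.75, 0.23, 0, 0, 0, 0, -1],
    [-0.7, 0.36, 0, 0, 0, 0, -1],
    [-0.63, 0.47, 0, 0, 0, 0, -1],
    [-0.53, 0.57, 0, 0, 0, 0, -1],
    [-0.43, 0.66, 0, 0, 0, 0, -1],
    [-0.31, 0.72, 0, 0, 0, 0, -1],
    [-0.18, 0.76, 0, 0, 0, 0, -1],
    [-0.04, 0.78, 0, 0, 0, 0, -1],
    [0.1, 0.78, 0, 0, 0, 0, -1],
    [0.23, 0.75, 0, 0, 0, 0, -1],
    [0.36, 0.7, 0, 0, 0, 0, -1],
    [0.47, 0.63, 0, 0, 0, 0, -1],
    [0.57, 0.53, 0, 0, 0, 0, -1],
    [0.66, 0.43, 0, 0, 0, 0, -1],
    [0.72, 0.31, 0, 0, 0, 0, -1],
    [0.76, 0.18, 0, 0, 0, 0, -1]
  ]
}}

```text
time: 9.43
tool_pos: [0.6674, 0.1576, 0.1812]
tool_rot: [0.002, -0.105, 0.995, -0.006]
contact_force: [4.6, -12.6, -1.4]
gripper_width: 0.202
grasp_force: 61.2
```

```bash
python3 - <<'E'
from h import *;from plant import manip
s=manip.state();print(s["time"],s["tool_pos"],s["contact_force"],s["gripper_width"])
D2={n:manip.grab_frame(n) for n in("top","scene")};pickle.dump(D2,open("f3.pkl","wb"))
a=D2["top"]["img"][145:200,205:265];b=D2["scene"]["img"][220:290,220:310]
def L(i,f):return cv2.resize(i,None,fx=f,fy=f,interpolation=cv2.INTER_CUBIC)
a=cv2.convertScaleAbs(L(a,6),alpha=1.8);b=L(b,4.7)[:330,:423]
cv2.imwrite("pics/stir.png",np.hstack([a,b]))
E
```

```text
9.4333 [0.66735177 0.15756778 0.18121101] [  4.55249078 -12.560815    -1.37320001] 0.20232788877978067Traceback (most recent call last):
  File "<stdin>", line 7, in <module>
    return _nx.concatenate(arrs, 1, dtype=dtype, casting=casting)
           ~~~~~~~~~~~~~~~^^^^^^^^^^^^^^^^^^^^^^^^^^^^^^^^^^^^^^^
ValueError: all the input array dimensions except for the concatenation axis must match exactly, but along dimension 0, the array at index 0 has size 330 and the array at index 1 has size 329
```

Call:
{"fn": "move_arm", "kwargs": {
  "rows": [
    [0.1, -0.75, 0, 0, 0, 0, -1],
    [0.1, -0.75, 0, 0, 0, 0, -1],
    [0, 0, 0, 0, 0, 0, -1],
    [0, 0, -1, 0, 0, 0, -1],
    [0, 0, -1.5, 0, 0, 0, -1],
    [0, 0, -1.5, 0, 0, 0, -1],
    [0, 0, -1.5, 0, 0, 0, -1],
    [0, 0, -1.5, 0, 0, 0, -1],
    [0, 0, -1.5, 0, 0, 0, -1],
    [2.8, 0.6, 0, 0, 0, 0, -1],
    [2.8, 0.6, 0, 0, 0, 0, -1],
    [2.8, 0.6, 0, 0, 0, 0, -1],
    [2.8, 0.6, 0, 0, 0, 0, -1],
    [2.8, 0.6, 0, 0, 0, 0, -1],
    [2.8, 0.6, 0, 0, 0, 0, -1],
    [2.8, 0.6, 0, 0, 0, 0, -1],
    [0, 0, 0, 0, 0, 0, -1],
    [0, 0, 0, 0, 0, 0, -1]
  ]
}}

```text
time: 11.03
tool_pos: [0.4664, 0.1473, 0.2668]
tool_rot: [0.001, -0.105, 0.995, 0.0]
contact_force: [0.2, 0.1, -1.1]
gripper_width: 0.201
grasp_force: 59.7
```

```bash
python3 - <<'E'
from h import *;from plant import manip
s=manip.state();print(s["time"],s["tool_pos"],s["contact_force"],s["gripper_width"])
D2={n:manip.grab_frame(n) for n in("top","scene")};pickle.dump(D2,open("f4.pkl","wb"))
def L(i,f):return cv2.resize(i,(int(i.shape[1]*f),int(i.shape[0]*f)),interpolation=cv2.INTER_CUBIC)
a=cv2.convertScaleAbs(L(D["top"]["img"][150:194,212:256],8),alpha=1.8)
b=cv2.convertScaleAbs(L(D2["top"]["img"][150:194,212:256],8),alpha=1.8)
cc=L(D2["scene"]["img"][205:265,230:345],6.1)[:240,:704]
cc=L(D2["scene"]["img"][200:270,230:345],3.4)[:248,:];c2=np.zeros((cc.shape[0],704,3),np.uint8);c2[:,:cc.shape[1]]=cc
cv2.imwrite("pics/stir.png",np.vstack([np.hstack([a,b]),c2]))
E
```

```text
11.0333 [0.4663528  0.1472644  0.26675129] [ 0.21626149  0.08173553 -1.06071316] 0.20094870222483002
```

View pics/stir.png

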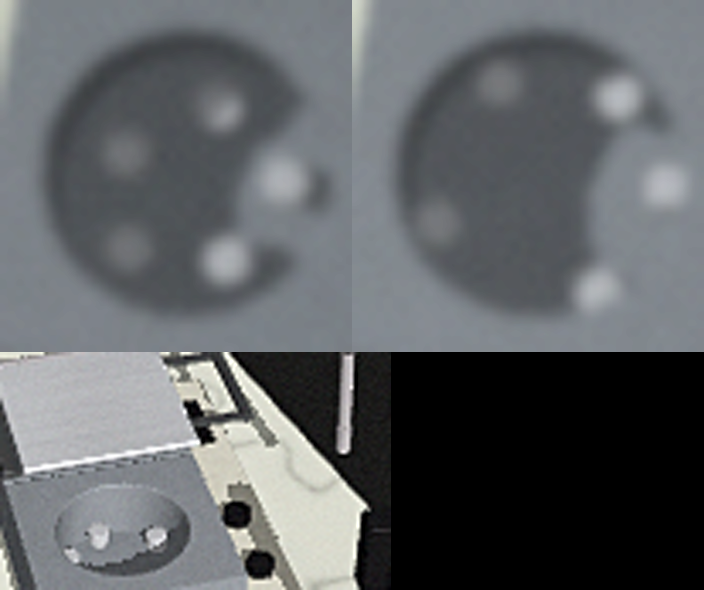

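Call:
{"fn": "move_arm", "kwargs": {
  "rows": [
    [-2.74, -1.0, 0, 0, 0, 0, -1],
    [-2.74, -1.0, 0, 0, 0, 0, -1],
    [-2.74, -1.0, 0, 0, 0, 0, -1],
    [-2.74, -1.0, 0, 0, 0, 0, -1],
    [-2.74, -1.0, 0, 0, 0, 0, -1],
    [-2.74, -1.0, 0, 0, 0, 0, -1],
    [-2.74, -1.0, 0, 0, 0, 0, -1],
    [0, 0, 0, 0, 0, 0, -1],
    [0, 0, 1.6, 0, 0, 0, -1],
    [0, 0, 1.6, 0, 0, 0, -1],
    [0, 0, 1.6, 0, 0, 0, -1],
    [0, 0, 1.6, 0, 0, 0, -1],
    [0, 0, 1.3, 0, 0, 0, -1],
    [0, 0, 0.7, 0, 0, 0, -1],
    [0, 0, 0, 0, 0, 0, -1]
  ]
}}

```text
time: 12.38
tool_pos: [0.668, 0.1182, 0.1787]
tool_rot: [-0.002, -0.104, 0.995, 0.0]
contact_force: [-0.2, -0.1, -0.8]
gripper_width: 0.204
grasp_force: 59.7
```

```bash
python3 - <<'E'
from h import *;from plant import manip
s=manip.state();print(s["time"],s["tool_pos"],shift(s,(.669,.1185,.180))[0],s["contact_force"])
p=np.radians(36-10*np.arange(26));P=4.7*np.c_[np.cos(p),np.sin(p)]
print(np.round(np.diff(P,axis=0),2).tolist())
E
```

```text
12.3833 [0.66801084 0.11822431 0.17865555] [-0.1   0.01 -0.13] [-0.15090422 -0.11017107 -0.76520651]
[[0.42, -0.7], [0.29, -0.76], [0.16, -0.8], [0.01, -0.82], [-0.13, -0.81], [-0.27, -0.77], [-0.4, -0.72], [-0.52, -0.64], [-0.62, -0.54], [-0.7, -0.42], [-0.76, -0.29], [-0.8, -0.16], [-0.82, -0.01], [-0.81, 0.13], [-0.77, 0.27], [-0.72, 0.4], [-0.64, 0.52], [-0.54, 0.62], [-0.42, 0.7], [-0.29, 0.76], [-0.16, 0.8], [-0.01, 0.82], [0.13, 0.81], [0.27, 0.77], [0.4, 0.72]]
```

Call:
{"fn": "move_arm", "kwargs": {
  "rows": [
    [0.74, 0.55, 0, 0, 0, 0, -1],
    [0.74, 0.55, 0, 0, 0, 0, -1],
    [0.74, 0.55, 0, 0, 0, 0, -1],
    [0.74, 0.55, 0, 0, 0, 0, -1],
    [0.74, 0.55, 0, 0, 0, 0, -1],
    [0.42, -0.7, 0, 0, 0, 0, -1],
    [0.29, -0.76, 0, 0, 0, 0, -1],
    [0.16, -0.8, 0, 0, 0, 0, -1],
    [0.01, -0.82, 0, 0, 0, 0, -1],
    [-0.13, -0.81, 0, 0, 0, 0, -1],
    [-0.27, -0.77, 0, 0, 0, 0, -1],
    [-0.4, -0.72, 0, 0, 0, 0, -1],
    [-0.52, -0.64, 0, 0, 0, 0, -1],
    [-0.62, -0.54, 0, 0, 0, 0, -1]
  ]
}}

```text
time: 13.55
tool_pos: [0.6512, 0.0743, 0.1807]
tool_rot: [-0.001, -0.104, 0.995, -0.001]
contact_force: [0.3, -0.5, -0.8]
gripper_width: 0.203
grasp_force: 59.9
```

Call:
{"fn": "move_arm", "kwargs": {
  "rows": [
    [-0.7, -0.42, 0, 0, 0, 0, -1],
    [-0.76, -0.29, 0, 0, 0, 0, -1],
    [-0.8, -0.16, 0, 0, 0, 0, -1],
    [-0.82, -0.01, 0, 0, 0, 0, -1],
    [-0.81, 0.13, 0, 0, 0, 0, -1],
    [-0.77, 0.27, 0, 0, 0, 0, -1],
    [-0.72, 0.4, 0, 0, 0, 0, -1]
  ]
}}

```text
time: 14.13
tool_pos: [0.7037, 0.0864, 0.1805]
tool_rot: [-0.002, -0.104, 0.995, 0.0]
contact_force: [-5.0, 0.1, -0.2]
gripper_width: 0.201
grasp_force: 59.2
```

Call:
{"fn": "move_arm", "kwargs": {
  "rows": [
    [-0.64, 0.52, 0, 0, 0, 0, -1],
    [-0.54, 0.62, 0, 0, 0, 0, -1],
    [-0.42, 0.7, 0, 0, 0, 0, -1],
    [-0.29, 0.76, 0, 0, 0, 0, -1]
  ]
}}

```text
time: 14.47
tool_pos: [0.7183, 0.1167, 0.1817]
tool_rot: [0.002, -0.105, 0.995, 0.0]
contact_force: [-0.4, 0.4, -0.2]
gripper_width: 0.203
grasp_force: 59.1
```

Call:
{"fn": "move_arm", "kwargs": {
  "rows": [
    [-0.16, 0.8, 0, 0, 0, 0, -1],
    [-0.01, 0.82, 0, 0, 0, 0, -1],
    [0.13, 0.81, 0, 0, 0, 0, -1],
    [0.27, 0.77, 0, 0, 0, 0, -1],
    [0, 0, 0, 0, 0, 0, -1]
  ]
}}

```text
time: 14.88
tool_pos: [0.7073, 0.1478, 0.1816]
tool_rot: [0.0, -0.105, 0.994, 0.0]
contact_force: [0.3, 0.3, -0.8]
gripper_width: 0.204
grasp_force: 59.1
```

Call:
{"fn": "move_arm", "kwargs": {
  "rows": [
    [0.8, -0.38, 0, 0, 0, 0, -1],
    [0.8, -0.38, 0, 0, 0, 0, -1],
    [0, 0, 0, 0, 0, 0, -1],
    [0, 0, -1, 0, 0, 0, -1],
    [0, 0, -1.5, 0, 0, 0, -1],
    [0, 0, -1.5, 0, 0, 0, -1],
    [0, 0, -1.5, 0, 0, 0, -1],
    [0, 0, -1.5, 0, 0, 0, -1],
    [0, 0, -1.5, 0, 0, 0, -1],
    [2.8, 0.6, 0, 0, 0, 0, -1],
    [2.8, 0.6, 0, 0, 0, 0, -1],
    [2.8, 0.6, 0, 0, 0, 0, -1],
    [2.8, 0.6, 0, 0, 0, 0, -1],
    [2.8, 0.6, 0, 0, 0, 0, -1],
    [2.8, 0.6, 0, 0, 0, 0, -1],
    [2.8, 0.6, 0, 0, 0, 0, -1],
    [2.8, 0.6, 0, 0, 0, 0, -1],
    [0, 0, 0, 0, 0, 0, -1],
    [0, 0, 0, 0, 0, 0, -1]
  ]
}}

```text
time: 16.47
tool_pos: [0.4645, 0.1361, 0.2678]
tool_rot: [0.001, -0.105, 0.995, -0.0]
contact_force: [0.6, -0.3, -1.6]
gripper_width: 0.201
grasp_force: 59.1
```

```bash
cat > beads.py <<'E'
from h import *
def beads(D2):
    im=D2["top"]["img"][148:196,210:258];g=cv2.resize(im,None,fx=8,fy=8,interpolation=cv2.INTER_CUBIC).max(2).astype(np.float32)
    g=cv2.GaussianBlur(g,(0,0),8)-cv2.GaussianBlur(g,(0,0),30)
    pk=(g==cv2.dilate(g,np.ones((33,33))))
    o=[]
    for y,x in np.argwhere(pk&(g>3)):
        w=onz("top",(210+x/8-.4,148+y/8-.4),.043,D2)[:2]
        r=w-[.669,.1185]
        if np.hypot(*r)<.062:o.append((round(float(g[y,x])),np.round(w,3).tolist(),round(np.hypot(*r)*1e3),round(np.degrees(np.arctan2(r[1],r[0])))))
    return o
E
python3 - <<'E'
from beads import *;from plant import manip
s=manip.state();print(s["time"],s["tool_pos"],s["gripper_width"],shift(s,(.4587,.3636,.2646))[0])
D2={n:manip.grab_frame(n) for n in("top","scene")};pickle.dump(D2,open("f5.pkl","wb"))
for d in(D,pickle.load(open("f4.pkl","rb")),D2):
    print(*beads(d),sep="\n");print()
E
```

```text
16.4667 [0.46449177 0.13609812 0.26777462] 0.20103705234273686 [-4.17 22.37  0.32]
(20, [0.701, 0.106], 34, -21)
(11, [0.684, 0.149], 34, 64)
(22, [0.673, 0.083], 36, -84)
(3, [0.645, 0.068], 56, -115)
(9, [0.644, 0.147], 38, 132)
(28, [0.638, 0.106], 33, -159)

(11, [0.712, 0.138], 48, 25)
(27, [0.707, 0.089], 48, -38)
(18, [0.67, 0.069], 50, -89)
(7, [0.666, 0.094], 25, -98)
(7, [0.655, 0.164], 47, 107)
(21, [0.625, 0.098], 48, -155)

(11, [0.712, 0.138], 48, 25)
(22, [0.701, 0.082], 48, -49)
(27, [0.688, 0.102], 25, -41)
(4, [0.677, 0.059], 60, -82)
(8, [0.663, 0.093], 27, -103)
(7, [0.656, 0.164], 47, 106)
```

```bash
python3 - <<'E'
from h import *
F=[pickle.load(open(f"f{k}.pkl","rb")) for k in(4,5)]
def L(i,w,h):return cv2.resize(i,(w,h),interpolation=cv2.INTER_CUBIC)
t=[cv2.convertScaleAbs(L(f["top"]["img"][152:192,214:254],400,300*4//3//1)[:400],alpha=1.9) for f in F]
t=[L(x,300,300) for x in t]
s=[L(f["scene"]["img"][228:268,242:292],375,300) for f in F]
tp=np.array([.4645,.1361,.2678]);p=proj("scene",tp-[0,0,.147],F[1]).astype(int);print(p,p-[p[0]-10,p[1]-30])
r=L(F[1]["scene"]["img"][p[1]-30:p[1]+10,p[0]-8:p[0]+8],120,300)
top=np.hstack([t[0],s[0],np.zeros((300,120,3),np.uint8)]);bot=np.hstack([t[1],s[1],r])
cv2.imwrite("pics/last.png",np.vstack([top,bot]))
E
```

```text
[327 226] [10 30]
```

View pics/last.png

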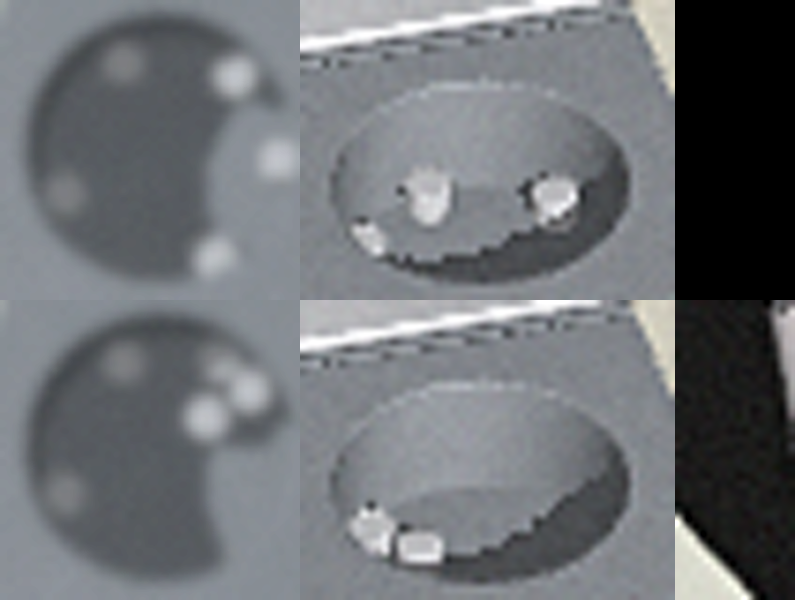

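```bash
cat > tilt.py <<'E'
from h import *
def tilt(D2,tp,R,ref):
    im=D2["scene"]["img"].astype(np.float32);d=np.abs(im-ref["scene"]["img"].astype(np.float32)).max(2);d=np.clip(cv2.GaussianBlur(d,(0,0),.7),0,60)
    best=[]
    for al in np.arange(-30,31,1.):
      for be in np.arange(-9,10,3.):
        a,b=np.radians(al),np.radians(be)
        u=np.array([np.sin(a),np.sin(b)*np.cos(a),np.cos(a)*np.cos(b)])
        def smp(lo,hi):
            P=np.array([proj("scene",tp+R@u*l,D2) for l in np.arange(lo,hi,.003)]);return cv2.remap(d,np.float32(P[:,0]),np.float32(P[:,1]),1).mean()
        best.append((smp(.04,.145)-smp(.153,.175),al,be))
    best.sort(reverse=True);return best[:6]
E
python3 - <<'E'
from tilt import *
from scipy.spatial.transform import Rotation as Ro
R=Ro.from_quat([-.105,.995,0,.001]).as_matrix()
f2,f4,f5=[pickle.load(open(f"f{k}.pkl","rb")) for k in(2,4,5)]
for n,f,tp,ref in(("f2",f2,[.4582,.3631,.2646],f5),("f4",f4,[.4664,.1473,.2668],D),("f5",f5,[.4645,.1361,.2678],D)):
    print(n,[(round(float(x)),y,z) for x,y,z in tilt(f,np.array(tp),R,ref)])
im=f5["scene"]["img"].max(2);print(im[200:232,322:346])
E
```

```text
f2 [(55, np.float64(-4.0), np.float64(0.0)), (55, np.float64(-3.0), np.float64(0.0)), (54, np.float64(-4.0), np.float64(3.0)), (54, np.float64(-3.0), np.float64(3.0)), (54, np.float64(-5.0), np.float64(3.0)), (54, np.float64(-6.0), np.float64(3.0))]
f4 [(52, np.float64(0.0), np.float64(3.0)), (52, np.float64(2.0), np.float64(3.0)), (52, np.float64(1.0), np.float64(3.0)), (52, np.float64(-1.0), np.float64(3.0)), (51, np.float64(-2.0), np.float64(3.0)), (51, np.float64(3.0), np.float64(3.0))]
f5 [(54, np.float64(15.0), np.float64(3.0)), (54, np.float64(16.0), np.float64(3.0)), (53, np.float64(14.0), np.float64(3.0)), (53, np.float64(13.0), np.float64(3.0)), (53, np.float64(17.0), np.float64(3.0)), (53, np.float64(14.0), np.float64(6.0))]
[[ 25  24  29  30  25  25  34  23  17  23 105 168 188 195   9  21  29  27
   25  29  23  21  28  24]
 [ 32  26  27  26  29  27  24  25  26  24  75 166 185 195  47  16  35  28
   26  28  33  35  25  28]
 [ 29  32  24  24  30  28  22  29  18  15  54 160 183 199  80  14  29  27
   22  32  33  30  25  30]
 [ 27  30  27  27  30  29  28  27  22  24  48 144 1
[... 2178 characters left out ...]
29  24  32  27  28  28  25  28  28  32  24  30  33  22  27  30  26
   25  20  24  27  30  31]
 [ 12  23  24  27  28  24  26  24  27  23  28  31  28  27  23  21  29  21
   33  29  27  25  27  22]
 [ 19  17  22  32  28  26  28  21  35  28  29  29  26  33  27  27  30  28
   21  32  24  28  23  31]
 [144  19  18  25  30  26  30  34  27  28  26  18  32  33  24  34  28  22
   22  24  26  35  24  30]
 [239 133  27  14  22  26  32  26  34  28  30  26  31  25  21  29  24  26
   32  22  24  28  26  24]
 [228 242 143  22  10  21  27  27  25  26  18  32  22  25  34  24  29  28
   25  32  25  26  25  23]
 [223 227 238 140  20  19  26  25  27  33  31  27  25  31  27  23  25  25
   29  25  36  26  27  31]]
```

Call:
{"fn": "move_arm", "kwargs": {
  "rows": [
    [0, 0, 0, 0, -5, 0, -1],
    [0, 0, 0, 0, -5, 0, -1],
    [0, 0, 0, 0, -5, 0, -1],
    [0, 0, 0, 0, 0, 0, -1],
    [0, 0, 0, 0, 0, 0, -1]
  ]
}}

```text
time: 16.98
tool_pos: [0.4651, 0.1356, 0.2667]
tool_rot: [0.129, -0.103, 0.986, 0.013]
contact_force: [-0.6, -0.0, -0.8]
gripper_width: 0.202
grasp_force: 59.1
```

```bash
cat >> tilt.py <<'E'
def vert(D2,tp,ref,L=.147):
    "fit lower end (world) of rod: TCP + L*u, u near -z"
    im=D2["scene"]["img"].astype(np.float32);d=np.clip(cv2.GaussianBlur(np.abs(im-ref["scene"]["img"].astype(np.float32)).max(2),(0,0),.7),0,60)
    # tip pixel: weighted rod pixels per row below grip
    a=proj("scene",tp-[0,0,.05],D2);b=proj("scene",tp-[0,0,L],D2);o=[]
    for y in range(int(a[1]),int(b[1])+9):
        x0=int(a[0]+(b[0]-a[0])*(y-a[1])/(b[1]-a[1]));w=d[y,x0-9:x0+10]*(im[y,x0-9:x0+10].max(1)>110)
        o.append((y,round(float((w*np.arange(x0-9,x0+10)).sum()/max(w.sum(),1)),1),round(float(w.sum()))))
    return b,o
E
python3 - <<'E'
from tilt import *;from plant import manip
from scipy.spatial.transform import Rotation as Ro
s=manip.state();print(s["time"],s["tool_pos"],s["gripper_width"])
q=s["tool_rot"];R=Ro.from_quat([q[1],q[2],q[3],q[0]]).as_matrix();print(R.round(3))
D2={n:manip.grab_frame(n) for n in("top","scene")};pickle.dump(D2,open("f6.pkl","wb"))
t=tilt(D2,s["tool_pos"],R,D);print(t[:4])
for k in t[:3]:
    a,b=np.radians(k[1:]);print((R@[np.sin(a),np.sin(b)*np.cos(a),np.cos(a)*np.cos(b)]).round(3))
b,o=vert(D2,s["tool_pos"],D);print(b,proj("scene",s["tool_pos"]-[0,0,.05]));print(o[-22:])
E
```

```text
16.9833 [0.46507881 0.13564241 0.26665933] 0.2017671848781284
[[-0.945 -0.207  0.252]
 [-0.2    0.978  0.053]
 [-0.258 -0.    -0.966]]
[(np.float32(53.20516), np.float64(16.0), np.float64(3.0)), (np.float32(52.87149), np.float64(17.0), np.float64(3.0)), (np.float32(52.45423), np.float64(15.0), np.float64(3.0)), (np.float32(52.308876), np.float64(14.0), np.float64(6.0))]
[-0.029  0.045 -0.999]
[-0.046  0.041 -0.998]
[-0.012  0.049 -0.999]
[327.24213458 226.93723282] [329.71342849 201.85838575]
[(213, 329.5, 240), (214, 329.5, 240), (215, 329.5, 240), (216, 329.0, 180), (217, 329.0, 180), (218, 329.0, 180), (219, 329.0, 180), (220, 328.5, 240), (221, 328.5, 240), (222, 328.5, 240), (223, 328.5, 240), (224, 328.1, 251), (225, 327.8, 259), (226, 327.7, 262), (227, 327.4, 273), (228, 319.9, 49), (229, 320.3, 63), (230, 320.3, 84), (231, 320.9, 89), (232, 321.6, 98), (233, 322.1, 112), (234, 322.2, 114)]
```

Call:
{"fn": "move_arm", "kwargs": {
  "rows": [
    [-0.49, 2.8, 0.13, 0, 0, 0, -1],
    [-0.49, 2.8, 0.13, 0, 0, 0, -1],
    [-0.49, 2.8, 0.13, 0, 0, 0, -1],
    [-0.49, 2.8, 0.13, 0, 0, 0, -1],
    [-0.49, 2.8, 0.13, 0, 0, 0, -1],
    [-0.49, 2.8, 0.13, 0, 0, 0, -1],
    [-0.49, 2.8, 0.13, 0, 0, 0, -1],
    [-0.49, 2.8, 0.13, 0, 0, 0, -1],
    [0, 0, 0, 0, 0, 0, -1],
    [0, 0, 0, 0, 0, 0, -1]
  ]
}}

```text
time: 17.92
tool_pos: [0.4585, 0.365, 0.266]
tool_rot: [0.129, -0.105, 0.986, 0.013]
contact_force: [-0.3, 0.1, -1.0]
gripper_width: 0.202
grasp_force: 59.4
```

```bash
python3 - <<'E'
from tilt import *;from plant import manip
s=manip.state();print(s["time"],s["tool_pos"],s["gripper_width"])
print(shift(s,(.4587,.3636,.2646)),shift(s,(.4587,.3636,.158))[0])
D2={n:manip.grab_frame(n) for n in("top","scene")};pickle.dump(D2,open("f7.pkl","wb"))
b,o=vert(D2,s["tool_pos"],pickle.load(open("f5.pkl","rb")));print(b);print(o[-22:])
E
```

```text
17.9167 [0.45850103 0.36495754 0.26597202] 0.20226561733742787
(array([ 0.04, -0.14,  0.13]), array([[-0.945, -0.21 ,  0.252],
       [-0.203,  0.978,  0.053],
       [-0.257, -0.001, -0.966]])) [ 2.78 -0.13 10.43]
[372.36336702 273.22906037]
[(260, 375.3, 415), (261, 375.5, 375), (262, 375.3, 360), (263, 375.2, 351), (264, 375.1, 334), (265, 374.6, 351), (266, 374.4, 388), (267, 374.2, 378), (268, 373.9, 381), (269, 373.5, 358), (270, 373.1, 355), (271, 373.1, 361), (272, 373.1, 356), (273, 372.9, 361), (274, 372.7, 221), (275, 372.5, 117), (276, 371.1, 103), (277, 370.8, 100), (278, 371.0, 87), (279, 371.7, 82), (280, 372.5, 82), (281, 369.5, 89)]
```

Call:
{"fn": "move_arm", "kwargs": {
  "rows": [
    [0.3, -0.14, 1.15, 0, 0, 0, -1],
    [0.3, 0, 1.15, 0, 0, 0, -1],
    [0.3, 0, 1.15, 0, 0, 0, -1],
    [0.3, 0, 1.15, 0, 0, 0, -1],
    [0.3, 0, 1.15, 0, 0, 0, -1],
    [0.3, 0, 1.15, 0, 0, 0, -1],
    [0, 0, 0, 0, 0, 0, -1]
  ]
}}

```text
time: 18.6
tool_pos: [0.4637, 0.3636, 0.2024]
tool_rot: [0.137, -0.104, 0.985, 0.015]
contact_force: [1.6, -3.3, 18.0]
gripper_width: 0.198
grasp_force: 61.2
```

Call:
{"fn": "move_arm", "kwargs": {
  "rows": [
    [0.15, 0, 0.58, 0, 0, 0, -1],
    [0, 0, 0, 0, 0, 0, -1]
  ]
}}

```text
time: 18.77
tool_pos: [0.4665, 0.3647, 0.2015]
tool_rot: [0.142, -0.104, 0.984, 0.016]
contact_force: [2.7, -3.3, 28.3]
gripper_width: 0.205
grasp_force: 62.5
```

Call:
{"fn": "move_arm", "kwargs": {
  "rows": [
    [-0.15, 0, -0.58, 0, 0, 0, -1],
    [-0.3, 0, -1.15, 0, 0, 0, -1],
    [-0.3, 0, -1.15, 0, 0, 0, -1],
    [0, 0, 0, 0, 0, 0, -1],
    [0, 0, 0, 0, 0, 0, -1]
  ]
}}

```text
time: 19.18
tool_pos: [0.4585, 0.3621, 0.2187]
tool_rot: [0.13, -0.103, 0.986, 0.014]
contact_force: [-1.3, 0.4, -0.5]
gripper_width: 0.201
grasp_force: 58.6
```

```bash
python3 - <<'E'
from tilt import *;from plant import manip
s=manip.state();print(s["time"],s["tool_pos"],s["gripper_width"],shift(s,(.4587,.3636,.2240)))
D2={n:manip.grab_frame(n) for n in("top","scene")};pickle.dump(D2,open("f8.pkl","wb"))
b,o=vert(D2,s["tool_pos"],pickle.load(open("f5.pkl","rb")));print(b,proj("scene",s["tool_pos"]-[0,0,.09]));print(o)
print("hole pix",proj("scene",(.4587,.3636,.055)))
im=D2["scene"]["img"].max(2);print("rows 268..296 cols 358..382");print(im[268:297,358:383])
E
```

```text
19.1833 [0.45846467 0.36210755 0.21867469] 0.2011016871009931 (array([-0.19,  0.14, -0.5 ]), array([[-0.945, -0.208,  0.253],
       [-0.201,  0.978,  0.054],
       [-0.259,  0.   , -0.966]]))
[369.59707712 284.45351427] [372.23142405 270.07990613]
[(259, 375.5, 329), (260, 375.1, 397), (261, 374.9, 412), (262, 375.3, 364), (263, 375.2, 356), (264, 375.1, 346), (265, 374.7, 349), (266, 374.5, 341), (267, 374.2, 333), (268, 373.8, 330), (269, 373.6, 339), (270, 373.7, 337), (271, 373.5, 323), (272, 373.0, 324), (273, 373.1, 382), (274, 373.2, 335), (275, 373.1, 331), (276, 372.7, 318), (277, 371.7, 374), (278, 372.3, 378), (279, 373.1, 335), (280, 373.1, 319), (281, 372.3, 283), (282, 372.1, 290), (283, 370.4, 176), (284, 368.9, 130), (285, 368.8, 113), (286, 368.8, 91), (287, 368.6, 97), (288, 367.2, 101), (289, 367.1, 88), (290, 367.2, 64), (291, 367.4, 59), (292, 367.7, 61)]
hole pix [369.08698371 288.89247333]
rows 268..296 cols 358..382
[[220 219 219 219 217 221 217 217 222 223 228 232 235 246 246  83 155 171
  182 220 237 227 228 224 222]
 [219 219 223 218 222 221 221 223 222 2
[... 2201 characters left out ...]
42 140  54  63  63  61  55  82 117 116
  119 117 116 113 118 119 115]
 [116 123 117 121 113 112 122 116  87  63  66  63  62  68  54  89 120 114
  116 112 118 115 118 115 108]
 [116 119 115 117 110 119 115 120 118  99 110  84  88  95  90 127 122 117
  118 114 114 117 114 116 111]
 [ 91 110 119 119 114 117 120 117 122 121 117 120 126 119 120 121 118 115
  116 119 118 115 115 115 116]
 [ 92  88 103 118 116 119 121 114 117 116 109 118 117 117 117 112 112 113
  113 115 110 122 111 128 129]
 [ 89  97  87 101 118 119 116 115 117 114 122 115 114 121 116 120 117 115
  117 115 116 116 127 134 131]
 [ 88  88  89  86  98 113 115 117 119 116 113 114 116 119 111 119 120 117
  117 118 119 125 133 127 129]]
```

Call:
{"fn": "move_arm", "kwargs": {
  "rows": [
    [0, 0, 0, 0, -6.2, 0, -1],
    [0, 0, 0, 0, 0, 0, -1],
    [0, 0, 0, 0, 0, 0, -1]
  ]
}}

```text
time: 19.53
tool_pos: [0.457, 0.3615, 0.2166]
tool_rot: [0.181, -0.103, 0.978, 0.018]
contact_force: [0.1, -0.4, -0.7]
gripper_width: 0.203
grasp_force: 58.6
```

```bash
python3 - <<'E'
from tilt import *;from plant import manip
s=manip.state();print(s["time"],s["tool_pos"],s["gripper_width"],shift(s,(.4587,.3636,.2187)))
D2={n:manip.grab_frame(n) for n in("top","scene")};pickle.dump(D2,open("f9.pkl","wb"))
print(proj("scene",s["tool_pos"]-[0,0,.147]),proj("scene",s["tool_pos"]-[0,0,.06]))
im=D2["scene"]["img"].max(2);print("rows 262..292 cols 362..382");print(im[262:293,362:383])
E
```

```text
19.5333 [0.45695635 0.36151401 0.21656666] 0.2031624110365354 (array([-0.28,  0.17, -0.12]), array([[-0.914, -0.208,  0.349],
       [-0.195,  0.978,  0.073],
       [-0.357, -0.001, -0.934]]))
[369.81400992 284.66669327] [373.89097567 262.47653416]
rows 262..292 cols 362..382
[[114  77  98 148 143 158 148 152 153 162  86 151 174 188 155 152 152 154
  149 152 148]
 [238 141  95 102 135 153 147 148 156 138 105 160 180 193 145 149 148 149
  155 173 175]
 [223 238 141 104 103 126 150 162 164 131 123 163 180 190 134 151 160 175
  177 149 148]
 [220 227 234 177 138 118 120 130 144 105 130 173 187 187 181 180 168 163
  147 162 208]
 [223 222 221 234 239 178 134 133 150  79 142 178 180 162 150 150 146 161
  196 242 232]
 [218 218 221 222 230 233 238 204 227  85 144 173 177 159 184 197 185 244
  235 229 224]
 [216 217 221 219 221 224 230 234 235  76 160 179 181 217 238 239 236 228
  223 223 227]
 [221 222 219 220 220 224 225 229 193  98 162 173 176 207 230 224 223 227
  228 222 227]
 [223 220 215 222 224 222 226 233 187 109 166 176 180 238 222 229 226 226
  227 226 221]
 [219 218 219 222 218
[... 1237 characters left out ...]
5 118 116 126 115 179 180 198 107 111 109 116 113 112 102 136
  241 237 232]
 [115 119 119 119 115 145 163 152 120 109 115 112 116 116 114 114 108 104
  138 203 232]
 [116 114 115 123 155 152 179 139 137 136 123 111 116 116 116 118 122 109
  109 102 168]
 [115 116 116 130 132 135 132 128 114 104  96 111 121 118 109 117 118 115
  113 108 105]
 [116 113 114 105 130 142 138 133 116  91  63  87 123 123 117 119 116 114
  117 112 112]
 [117 114 124 105 139 133  57  57  65  59  53  78 119 119 109 119 114 120
  115 116 117]
 [114 117 118 113  93  63  67  69  66  60  61  92 119 115 116 115 109 114
  114 116 118]
 [119 119 114 115 116 106 111  80  75  90  93 119 116 114 112 113 112 115
  118 116 115]]
```

Call:
{"fn": "move_arm", "kwargs": {
  "rows": [
    [-0.2, 0.15, 0.08, 0, 0, 0, -1],
    [0, 0, 0, 0, 0, 0, -1],
    [0.18, 0, 0.47, 0, 0, 0, -1],
    [0.18, 0, 0.47, 0, 0, 0, -1],
    [0, 0, 0, 0, 0, 0, -1],
    [0, 0, 0, 0, 0, 0, -1]
  ]
}}

```text
time: 20.13
tool_pos: [0.4602, 0.3637, 0.2077]
tool_rot: [0.182, -0.103, 0.978, 0.019]
contact_force: [0.0, 0.3, -0.1]
gripper_width: 0.204
grasp_force: 58.6
```

```bash
python3 - <<'E'
from tilt import *;from plant import manip
s=manip.state();print(s["time"],s["tool_pos"],s["gripper_width"],shift(s,(.4588,.3634,.2060)))
D2={n:manip.grab_frame(n) for n in("top","scene")};pickle.dump(D2,open("f10.pkl","wb"))
print(proj("scene",s["tool_pos"]-[0,0,.147]),proj("scene",s["tool_pos"]-[0,0,.06]))
im=D2["scene"]["img"].max(2);print("rows 278..294 cols 362..378");print(im[278:295,362:379])
E
```

```text
20.1333 [0.46016464 0.36373142 0.20768187] 0.20377448502564202 (array([ 0.19, -0.  ,  0.11]), array([[-0.913, -0.207,  0.352],
       [-0.194,  0.978,  0.074],
       [-0.36 , -0.001, -0.933]]))
[368.9476369  287.70687984] [372.98263398 265.67965786]
rows 278..294 cols 362..378
[[233 227 227 220 178 119  91  93 161 179 176 211 230 231 225 223 220]
 [126 117 212 154 108 109  99 112 169 180 177 188 237 231 228 223 226]
 [107  78  48  52 115 120  86 137 170 182 204 203 239 234 229 229 226]
 [ 92  56  63  64  57 120  92 153 177 189 174  93 171 236 233 232 226]
 [ 67  63  64  68  67 107 100 143 181 192 154  99 102 142 240 236 231]
 [123  65  65  70  63  66 112 159 175 191 149 106 114 102 136 205 234]
 [119 127  58  65  66  79 123 164 178 187 125 105 113 112 103 102 173]
 [117 117  66  62  65  84 138 166 189 193 101 116 116 113 115 109 104]
 [118 119 128  64  60  90 143 179 189 186 102 114 117 111 114 116 108]
 [115 117 117 122  62 112 157 183 191 171 117 115 115 112 119 112 115]
 [115 115 117 132 114 109 172 186 188 129  92 109 119 118 122 115 117]
 [114 116 115 103 137 143 120 120 103  90  65  90 119 120 115 116 112]
 [113 122 111 101 138 138  54  58  60  57  59  78 123 118 114 116 117]
 [114 113 114 117  87  63  66  67  66  65  59  92 121 114 119 112 120]
 [115 114 117 112 114 101 110  81  77  95  90 120 117 117 113 113 111]
 [116 116 119 116 112 119 117 124 120 114 125 115 119 116 112 118 121]
 [117 116 115 116 119 119 119 112 115 114 119 117 117 117 115 117 113]]
```

Call:
{"fn": "move_arm", "kwargs": {
  "rows": [
    [0.05, 0.09, -0.02, 0, 0, 0, -1],
    [0.18, 0, 0.46, 0, 0, 0, -1],
    [0.18, 0, 0.46, 0, 0, 0, -1],
    [0.18, 0, 0.46, 0, 0, 0, -1],
    [0, 0, 0, 0, 0, 0, -1]
  ]
}}

```text
time: 20.65
tool_pos: [0.4589, 0.3642, 0.1918]
tool_rot: [0.182, -0.103, 0.978, 0.018]
contact_force: [0.1, -0.0, -0.4]
gripper_width: 0.202
grasp_force: 58.6
```

Call:
{"fn": "move_arm", "kwargs": {
  "rows": [
    [0.18, 0, 0.47, 0, 0, 0, -1],
    [0.18, 0, 0.47, 0, 0, 0, -1],
    [0.18, 0, 0.47, 0, 0, 0, -1],
    [0.18, 0, 0.47, 0, 0, 0, -1],
    [0.18, 0, 0.47, 0, 0, 0, -1],
    [0.18, 0, 0.47, 0, 0, 0, -1],
    [0.11, 0, 0.28, 0, 0, 0, -1],
    [0, 0, 0, 0, 0, 0, -1]
  ]
}}

```text
time: 21.32
tool_pos: [0.4593, 0.3645, 0.1594]
tool_rot: [0.182, -0.103, 0.978, 0.019]
contact_force: [0.7, 0.4, -0.9]
gripper_width: 0.204
grasp_force: 58.6
```

Call:
{"fn": "move_arm", "kwargs": {
  "rows": [
    [0, 0, 0, 0, 0, 0, -0.4],
    [0, 0, 0, 0, 0, 0, 0],
    [0, 0, 0, 0, 0, 0, 0.6],
    [0, 0, 0, 0, 0, 0, 1],
    [0, 0, 0, 0, 0, 0, 1],
    [0, 0, 0, 0, 0, 0, 1],
    [0, 0, -1, 0, 0, 0, 1],
    [0, 0, -1.5, 0, 0, 0, 1],
    [0, 0, -2, 0, 0, 0, 1],
    [0, 0, -2, 0, 0, 0, 1],
    [0, 0, -2, 0, 0, 0, 1],
    [0, 0, -2, 0, 0, 0, 1],
    [0, 0, 0, 0, 0, 0, 1]
  ]
}}

```text
time: 22.4
tool_pos: [0.4235, 0.3582, 0.2649]
tool_rot: [0.187, -0.103, 0.977, 0.022]
contact_force: [0.2, 0.8, 0.9]
gripper_width: 0.998
grasp_force: 0.0
```

```bash
python3 - <<'E'
from h import *;from plant import manip
s=manip.state();print(s["time"],s["tool_pos"],s["joint_pos"])
D2={n:manip.grab_frame(n) for n in("top","scene")};pickle.dump(D2,open("f11.pkl","wb"))
im=D2["scene"]["img"].max(2)
print("rod region diff vs start:",np.abs(D2["scene"]["img"][252:292,364:384].astype(int)-D["scene"]["img"][252:292,364:384]).max(2).mean())
m=(im[245:282,360:392]<45);ys,xs=np.nonzero(m);print("grip px centroid",xs.mean()+360,ys.mean()+245,ys.min()+245,ys.max()+245,m.sum())
m=(D["scene"]["img"].max(2)[245:282,360:392]<45);ys,xs=np.nonzero(m);print("start",xs.mean()+360,ys.mean()+245,ys.min()+245,ys.max()+245,m.sum())
E
```

```text
22.4 [0.42350573 0.35819308 0.26493604] [ 0.638893   -0.32663394  1.9620087  -0.16467111  1.16278167 -1.10188068]
rod region diff vs start: 20.15375
grip px centroid 371.96446700507613 258.3096446700508 245 273 197
start 371.2113402061856 257.70103092783506 245 273 194
```

Call:
{"fn": "move_arm", "kwargs": {
  "rows": [
    [0, 0, 0, 0, 7.07, 0, 1],
    [0, 0, 0, 0, 7.07, 0, 1],
    [0, 0, 0, 0, 7.07, 0, 1],
    [0.19, -3.48, 0, 0, 0, 0, 1],
    [0.19, -3.48, 0, 0, 0, 0, 1],
    [0.19, -3.48, 0, 0, 0, 0, 1],
    [0.19, -3.48, 0, 0, 0, 0, 1],
    [0.19, -3.48, 0, 0, 0, 0, 1],
    [0.19, -3.48, 0, 0, 0, 0, 1],
    [0.19, -3.48, 0, 0, 0, 0, 0.6],
    [0.19, -3.48, 0, 0, 0, 0, 0.4],
    [0.19, -3.48, 0, 0, 0, 0, 0.4],
    [0.19, -3.48, 0, 0, 0, 0, 0.4],
    [0.19, -3.48, 0, 0, 0, 0, 0.4],
    [0, 0, 0, 0, 0, 0, 0.4]
  ]
}}

```text
time: 23.75
tool_pos: [0.4816, -0.0267, 0.2566]
tool_rot: [-0.002, -0.101, 0.995, -0.001]
contact_force: [-0.8, -0.3, -0.4]
gripper_width: 0.701
grasp_force: 0.0
```

Call:
{"fn": "move_arm", "kwargs": {
  "rows": [
    [0, 0, 0, 0, 0, 7.1, 0.4],
    [0, 0, 0, 0, 0, 7.1, 0.4],
    [0, 0, 0, 0, 0, 7.1, 0.4],
    [0, 0, 0, 0, 0, 7.1, 0.4],
    [0, 0, 0, 0, 0, 7.1, 0.4],
    [0, 0, 0, 0, 0, 7.1, 0.4],
    [0, 0, 0, 0, 0, 7.1, 0.4],
    [0, 0, 0, 0, 0, 7.1, 0.4],
    [0, 0, 0, 0, 0, 7.1, 0.4],
    [0, 0, 0, 0, 0, 7.1, 0.4],
    [0, 0, 0, 0, 0, 7.1, 0.4],
    [0, 0, 0, 0, 0, 7.1, 0.4],
    [0, 0, 0, 0, 0, 7.1, 0.4],
    [0, 0, 0, 0, 0, 7.1, 0.4],
    [0, 0, 0, 0, 0, 7.1, 0.4],
    [0, 0, 0, 0, 0, 7.1, 0.4],
    [0, 0, 0, 0, 0, 0, 0.4]
  ]
}}

```text
time: 25.17
tool_pos: [0.4811, -0.0214, 0.2568]
tool_rot: [-0.001, 0.776, 0.631, -0.001]
contact_force: [-0.3, 0.6, 0.2]
gripper_width: 0.698
grasp_force: 0.0
```

```bash
python3 - <<'E'
from h import *;from plant import manip
s=manip.state();print(s["time"],s["tool_pos"],s["joint_pos"],s["gripper_width"],*shift(s,(.4815,-.021,.089)))
D2={n:manip.grab_frame(n) for n in("top","scene")};pickle.dump(D2,open("f12.pkl","wb"))
E
```

```text
25.1667 [ 0.48111519 -0.02139664  0.25675925] [-1.99168646e-01 -3.03229566e-01  1.92671687e+00  6.58586867e-05
  1.52137209e+00  5.49968023e-03] 0.6984190836842089 [ 0.05  0.08 16.78] [[ 0.203  0.979 -0.003]
 [ 0.979 -0.203  0.001]
 [ 0.    -0.003 -1.   ]]
```

Call:
{"fn": "move_arm", "kwargs": {
  "rows": [
    [0.05, 0.08, 2, 0, 0, 0, 0.35],
    [0, 0, 2, 0, 0, 0, 0.35],
    [0, 0, 2, 0, 0, 0, 0.35],
    [0, 0, 2, 0, 0, 0, 0.35],
    [0, 0, 2, 0, 0, 0, 0.35],
    [0, 0, 2, 0, 0, 0, 0.35],
    [0, 0, 1.5, 0, 0, 0, 0.35],
    [0, 0, 1.3, 0, 0, 0, 0.35],
    [0, 0, 1.0, 0, 0, 0, 0.35],
    [0, 0, 1.0, 0, 0, 0, 0.35],
    [0, 0, 0, 0, 0, 0, 0.35],
    [0, 0, 0, 0, 0, 0, 0.35]
  ]
}}

```text
time: 26.27
tool_pos: [0.4823, -0.0215, 0.0903]
tool_rot: [-0.0, 0.775, 0.632, -0.0]
contact_force: [-1.2, -0.4, 0.2]
gripper_width: 0.672
grasp_force: 0.0
```

Call:
{"fn": "move_arm", "kwargs": {
  "rows": [
    [0, 0, 0.1, 0, 0, 0, 0],
    [0, 0, 0, 0, 0, 0, -0.4],
    [0, 0, 0, 0, 0, 0, -1],
    [0, 0, 0, 0, 0, 0, -1],
    [0, 0, 0, 0, 0, 0, -1],
    [0, 0, 0, 0, 0, 0, -1],
    [0, 0, 0, 0, 0, 0, -1],
    [0, 0, 0, 0, 0, 0, -1]
  ]
}}

```text
time: 26.93
tool_pos: [0.4839, -0.0218, 0.0906]
tool_rot: [0.001, 0.775, 0.632, 0.001]
contact_force: [5.7, -0.4, 0.1]
gripper_width: 0.117
grasp_force: 58.5
```

Call:
{"fn": "move_arm", "kwargs": {
  "rows": [
    [0, 0.22, -1.12, 2.85, 0, 0, -1],
    [0, 0.03, -1.12, 2.85, 0, 0, -1],
    [0, 0.03, -1.12, 2.85, 0, 0, -1],
    [0, 0.03, -1.12, 2.85, 0, 0, -1],
    [0, 0, 0, 0, 0, 0, -1]
  ]
}}

```text
time: 27.35
tool_pos: [0.4885, -0.0228, 0.1346]
tool_rot: [-0.079, 0.771, 0.629, -0.064]
contact_force: [-2.1, -0.2, -4.5]
gripper_width: 0.115
grasp_force: 59.3
```

Call:
{"fn": "move_arm", "kwargs": {
  "rows": [
    [0, 0.03, -1.12, 2.85, 0, 0, -1],
    [0, 0.03, -1.12, 2.85, 0, 0, -1],
    [0, 0.03, -1.12, 2.85, 0, 0, -1],
    [0, 0.03, -1.12, 2.85, 0, 0, -1],
    [0, 0.03, -1.12, 2.85, 0, 0, -1],
    [0, 0.03, -1.12, 2.85, 0, 0, -1],
    [0, 0, 0, 0, 0, 0, -1],
    [0, 0, 0, 0, 0, 0, -1],
    [0, 0, 0, 0, 0, 0, -1],
    [0, 0, 0, 0, 0, 0, -1],
    [0, 0, 0, 0, 0, 0, -1],
    [0, 0, 0, 0, 0, 0, -1]
  ]
}}

```text
time: 28.35
tool_pos: [0.5107, -0.0273, 0.1965]
tool_rot: [-0.191, 0.751, 0.612, -0.156]
contact_force: [-2.3, 0.3, -5.4]
gripper_width: 0.117
grasp_force: 60.1
```

```bash
python3 - <<'E'
from beads import *;from plant import manip
s=manip.state();tp=s["tool_pos"];print(s["time"],tp,s["tool_rot"],s["contact_force"],s["joint_vel"].round(4))
D2={n:manip.grab_frame(n) for n in("top","scene")};pickle.dump(D2,open("f13.pkl","wb"))
h=np.array([.7036,-.0667,.089]);v=tp-h;print("lid angle",np.arctan2(v[2],-(v[0]*.979-v[1]*.203)),np.hypot(v[2],v[0]*.979-v[1]*.203),np.arcsin((tp[2]-.0895)/.225))
# check in scene view: lid front-right corner from model vs image edges; pointer line
ex,ey=np.array([.979,-.203]),np.array([.203,.979])
im=D2["scene"]["img"];
for th in(.42,.46,.50,.54,.58):
    P=[]
    for sy in(-.082,.082):
        xy=h[:2]-ex*(.170*np.cos(th))+ey*sy-ex*.008*0
        P.append(proj("scene",(*xy,.089+.17*np.sin(th))).round(1))
    print(th,*P)
print("knob",proj("scene",(.5521,-.1462,.1607)))
d=np.abs(im.astype(int)-D["scene"]["img"]).max(2);print("knob changed:",d[174:182,259:267].mean())
print(*beads(D2),sep="\n")
E
```

```text
28.35 [ 0.5107132  -0.02732652  0.19650818] [-0.1910012   0.7511415   0.61239348 -0.1558179 ] [-2.33387081  0.26141225 -5.360783  ] [ 0.001  -0.0002 -0.0125 -0.0001  0.0072 -0.0009]
lid angle 0.49992177615850053 0.2242758657292676 0.49563679776989117
0.42 [271.2 181.4] [284.7 210. ]
0.46 [270.4 180. ] [283.8 208.6]
0.5 [269.5 178.6] [282.9 207.2]
0.54 [268.6 177.3] [281.9 205.8]
0.58 [267.5 176. ] [280.8 204.5]
knob [262.70539113 177.4575113 ]
knob changed: 72.421875
(11, [0.712, 0.138], 48, 25)
(22, [0.701, 0.082], 48, -49)
(28, [0.688, 0.102], 25, -41)
(3, [0.673, 0.06], 58, -86)
(7, [0.657, 0.094], 27, -115)
(7, [0.655, 0.163], 47, 107)
```

```bash
python3 - <<'E'
from h import *
D2=pickle.load(open("f13.pkl","rb"))
for d in(D,D2):print(d["scene"]["img"].max(2)[170:186,252:276]);
for d in(D,D2):print("top");print(d["top"]["img"].max(2)[196:212,308:326])
E
```

```text
[[152 134  88 223 255 255 168 156  86 129 174 222 159 140 236 221 219 218
  219 219 218 219 218 221]
 [150 143  70 219 255 255 148 144  83 121 153 161 156 133 238 218 217 216
  216 214 213 204 208 210]
 [155 140  72 143 236 211 153 117  95 116 151 165 159 140 240 222 217 212
  211 202 196 197 207 198]
 [155 120  96 132 196 153 154 136  98 123 153 160 152 136 236 220 217 208
  200 190 198 208 212 218]
 [156 142  92 134 151 165 162 127 100 125 150 163 152 136 208 216 206 201
  195 200 215 220 219 221]
 [153 143 100 142 149 156 165 189 110  80  67  70 114 141 235 198 162 190
  206 209 218 216 215 218]
 [163 130  96 136 152 156 150 151 149  45  61  68  46 133 237 230 238 175
  215 219 212 214 212 215]
 [247 152  94 138 149 162 143 155 140  39  68  79  68 149 244 254 255 230
  212 214 214 219 216 215]
 [100 191  95 139 153 148 138 162 130  47  71  70  61 128 255 236 235 222
  215 211 213 218 218 215]
 [ 34 195  95 134 149 161 142 216 191  53  57  57  68 137 245 234 234 213
  215 214 213 215 213 212]
 [202 186  69  94 113 212 238 183 197 147  92  94 180 252 238 234 232 214
  214 213 214 21
[... 3267 characters left out ...]
74 76 75 77 76]
 [57 56 56 63 68 67 55 48 56 62 62 65 70 75 76 76 76 75]
 [56 57 58 64 69 65 56 53 57 59 57 61 70 75 75 75 75 75]
 [56 57 61 65 70 68 64 61 57 49 47 52 64 72 75 76 75 75]
 [56 57 60 67 73 74 70 66 55 40 35 42 57 69 75 75 76 74]
 [56 56 61 69 74 75 73 66 52 34 29 36 54 69 75 75 75 76]
 [56 56 62 69 75 75 73 65 49 34 27 39 55 70 74 76 75 76]
 [58 57 63 70 75 76 74 66 52 40 37 45 59 70 75 76 76 75]
 [57 60 64 70 74 75 75 70 63 56 54 59 68 73 75 75 75 75]
 [57 60 66 72 75 75 75 74 71 70 69 71 73 76 75 76 75 75]
 [57 60 67 73 75 75 76 75 74 74 75 74 75 76 75 76 76 76]
 [57 62 69 75 75 76 74 76 76 75 75 76 76 76 76 76 75 76]
 [58 63 69 74 75 76 76 75 76 74 75 75 75 76 76 75 76 76]]
```

```bash
python3 - <<'E'
from plant import manip
print(manip.job_done());s=manip.state();print(s["time"],s["tool_pos"],s["grasp_force"])
E
```

```text
the job is handed in; nothing more can be done
None
the job is handed in; nothing more can be done
```

I stirred the beads, put the rod back in its stand, and handed in after 28 s holding the lid at about 0.497 rad against a measured pointer angle of 0.497; no verdict came back. All five beads were still in the well on my last look, and I inferred from images that at least four had moved over 15 mm.

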